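# Finger-tighten a captive coupling nut on an angled port, then finish it with the spanner

## Task

The termination on the slanting port of the coupler box still sits loose: turn its captive hex nut clockwise (seen from its free end) with the fingers, by its flats, until it comes up finger-tight, and no further. Then put the open-ended spanner that fits, the larger of the two, on the nut and tighten it until it comes to its stop, about an eighth of a turn more. Take the spanner off without undoing the nut and lay it flat on the bench clear of the box, leaving the smaller spanner and the other things where they are.

Things in the scene. Friction and masses are not known exactly. Their poses are not given: they have to be found in the camera images.
- nut_center (a point): centre (on the axis, half-way up) of the steel hex coupling nut, 32 mm across flats, 37 mm across corners, 22 mm tall. z: its axis, leaning 0.44 rad (25 degrees) from vertical toward the box's front, pointing up out of the box. x: square to one pair of flats (the others at 60 and 120 degrees); x and y turn with the nut. The box's slanting face lies 34 mm below along the axis.
- nut (a joint): how far the nut has been run down by hand, rad: starts 0.1 to 0.7, finger-tight at 1.5. Grows clockwise seen from the nut's free end (against its z axis). Light friction, 0.12 N m.
- seat (a joint): how far the nut has been tightened beyond finger-tight, rad: 0 at the start, stop at 0.785. It moves with the nut once joint nut is at 1.5, takes 0.5 N m, stays where it is left. The nut's total turn is nut + seat.
- spanner_grip (a point): grip point of the larger open-ended steel spanner, half-way up its straight handle (18 mm wide, 12 mm thick, lying flat: 6 mm above the bench; ends 65 mm behind this point). x: along the handle toward the open jaw; z: square to its flat face. 0.18 kg. It starts with its jaw roughly to the robot's left (+y); its place and the smaller one's may be exchanged.
- spanner_jaw (a point): centre of the larger spanner's jaw, where the nut's axis goes: 120 mm along x from the grip point, same axes. The jaw is 33.6 mm wide, 12 mm thick, with straight parallel sides and rounded tips, open to +x; the tips end 18.5 mm past this point, the jaw's floor is 22.3 mm behind it; the head is 60 mm wide. On the nut it has about 0.1 rad of play either way.
- small_spanner_grip (a point): grip point of the smaller spanner (20 mm jaw, head 40 mm wide, 160 mm long, handle 15 x 12 mm), same shape; does not fit; bystander.
- block: terminal block, 14 x 34 x 14 mm, loose bystander on the bench; origin at the centre of its underside.
- bearing: ball bearing, 26 mm across, 8 mm high, loose bystander; origin at the centre of its underside.
- pliers: flat pliers, 42 x 136 x 10 mm, loose bystander; origin at the centre of its underside.
- spanner: the larger spanner; origin on its underside, below its grip point (6 mm under point spanner_grip), axes the same.
- coupler: aluminium coupler box (slanting face 64 x 56 mm) on a steel foot 100 x 84 mm, fixed to the bench; origin on the bench near the foot's centre; z up, front (-x) roughly to the robot. Flange round the port 35 mm wide, 4 mm high; neck under the nut 22 mm wide. Above the nut, 11 to 34 mm from its centre along the axis, stands the round finned termination, 25 mm wide, which does not turn.
- hex_nut: the hex nut itself; origin and axes as point nut_center.

How it is judged:
On the way, in this order (a step that is already met when the one before it is completed fails the run):
1. the nut is run down finger-tight with the fingers on it (value of joint nut above 1.4 rad and contact force between the fingers and hex_nut above 0.5 N), for 0.1 s.
2. the nut is tightened to its stop with the spanner (value of joint seat above 0.65 rad and value of joint nut above 1.35 rad), for 0.1 s.
At the end, for the whole second after the job is handed in: The nut stands finger-tight (joint nut over 1.35 of 1.5 rad) and tightened to its stop (joint seat over 0.65 of 0.785 rad); the larger spanner lies flat, either face up (within 0.12 rad) and at rest on the bench, not touching the coupler box (all of step 2 and height (world z) of spanner_grip between -0.005 and 0.02 m and angle between the z axis of spanner_grip and the z axis of coupler, either way round below 0.12 rad and linear speed of spanner below 0.02 m/s and contact force between spanner and coupler below 0.1 N).
It fails at once if the nut forced more than 0.25 rad beyond finger-tight with the gripper on it in place of the spanner (value of joint seat above 0.25 rad and contact force between the arm and hex_nut above 1 N).
It fails at once if the nut forced more than 0.25 rad beyond finger-tight with the fingers (value of joint seat above 0.25 rad and contact force between the fingers and hex_nut above 1 N).
It fails at once if the smaller spanner or another loose thing displaced by more than 40 mm (distance of any of small_spanner_grip, block, bearing, pliers from where it was at the start of the episode above 0.04 m).
It also fails if it takes over 72 s, if anything falls off the work surface, if the arm or the gripper's body presses on something with over 40 N, if the wrist force passes 120 N, or if a joint passes its speed limit or range.

## Robot

A 7-joint arm with a two-finger parallel gripper is mounted at the origin on a cart in front of the work surface, level with it; the furniture and walls round the work are solid. World frame = base frame: x ahead of the robot, y to its left, z up, the work surface at z = 0. Lengths are in m, angles in rad, forces in N, time in s.
With the tool pointing down it reaches from about 0.4 to 0.85 m from the base axis. Payload 10.4 kg.
Tool frame: the origin (TCP) lies at the very end of the fingers, on their centre line; the grasp point (between the pads) lies 19 mm behind it (manip.grip_depth is the distance from the TCP to the grasp point, in m); z points along the fingers, y is the direction in which the jaws open and shut (so a half turn about z gives the same grasp; the last joint's range is limited). The gripper opens to 85 mm and grips with 20 to 120 N. Pads are 22 mm wide; open, the fingers measure 114 mm over their backs; the gripper's body (76 mm by 85 mm) begins 54 mm behind the grasp point. The pads swing forward as they close: fully open they stand 13 mm farther back than shut.
Start: joints at [-1.281, 0.332, -0.065, 1.46, 0.022, 1.35, -0.088], TCP at [0.192, 0.595, 0.231] pointing down, gripper open.
Joint ranges: [-2.6, 2.6], [-0.5, 2.12], [-1.47, 1.34], [0.16, 2.42], [-1.27, 4.41], [0.06, 2.06], [-2.6, 2.6]. Speed limits (rad/s): [2.22, 2.22, 2.79, 2.79, 3.14, 3.14, 3.14].

## Interface

Orientations are given as a unit quaternion [x, y, z, w].
In Python, from workcell import manip gives the robot as it stands.
- The arm moves only by the tool step_arm, never from a script. Its argument "motion" is a list of rows, each a list of 6 numbers: the shift along the tool's x, y, z in mm, then the turn, a rotation vector about the tool's x, y, z in degrees. A call has 1 to 20 rows; each row shifts and turns the pose as measured when the row begins, along the tool's axes as they then stand; what a row does not reach is not made up. A row lasts 1/8 s, in which the tool goes at most 62.5 mm and 10.7 degrees, less where a joint would pass 70% of its speed; a pose out of reach is approached as far as the arm can. A call with a gripper value outside its range is refused whole. "jaw" is the finger opening in mm, from 0 to 85.4, set as the call begins (left out, the last holds). The fingers move at their own pace and stop on an object; "force" is the grip in N (left out, the last holds). Time passes only in rows, so rows that do not move let the fingers close. It gives the time, the measured TCP pose, the force and the opening at its end, in the units of the state.
- manip.get_obs(): the state, without advancing time (a new reading comes with each control period).
- manip.camera(name): name is "scene" or "top"; returns the picture (420x560x3 uint8, blue, green, red); there is no depth.
- manip.camera_info(name): a dict with "camera_matrix" (3x3 intrinsics, pixels), "k1" (the pictures are not rectified: a ray, as slopes to the right and down, at radius r is drawn at 1 + k1 r^2 times it, then the intrinsics apply), "R" (3x3) and "t" (3): a world point X has camera coordinates R X + t. Camera axes: x right, y down, z forward; pixel columns grow to the right and rows downward; lengths in m; the calibration is good to about 2 mm. A picture is of the moment at which its call begins. camera_info takes no time and is no camera call.
- manip.hand_in(): hands the job in, once; it reports no verdict.
The state is a dict: "clock": time; "joint_pos": joint angles; "joint_velocities": joint speeds; "tau": joint torques, N m; "position": TCP position; "ee_rot": TCP orientation; "ft_force": force on the tool from outside, world axes, zero at the start; "torque": the same for the moment, N m; "grip_width": opening from 0.0 (shut) to 1.0 (fully open).
Only numpy, scipy, OpenCV 4.12 (cv2) and the standard library are available. Lean on these libraries where they do the work, as an engineer would, in place of code of your own. Each camera call takes 0.05 s, during which the arm holds its last target.

## Working session

There is one attempt and no reset: what is moved stays moved. The work goes in short steps, Python scripts to look and compute and a tool call to move; the robot and the scene stay as the last step left them, time stands still between calls to the robot, and variables do not carry over. Pictures are saved under pics/ and viewed, and the job is handed in when it is done.

Besides the shell and the picture viewer there is one more tool, called after "Emit:" in YAML: its name, and indented under it one key for each argument. step_arm: Moves the arm, as the interface text tells. Its arguments: {"type":"object","properties":{"motion":{"type":"array"},"jaw":{"type":"number"},"force":{"type":"number"}},"required":["motion"]}

```bash
mkdir -p pics; ls
python3 - <<'E'
from workcell import manip
import cv2
o=manip.get_obs(); print(o)
for n in("scene","top"):
    cv2.imwrite(f"pics/{n}0.png",manip.camera(n)); print(manip.camera_info(n))
print(manip.grip_depth)
E
```

```text
pics
{'clock': 0.0, 'joint_pos': array([-1.28058353,  0.33286472, -0.06470554,  1.46096645,  0.02160899,
        1.34986937, -0.08846743]), 'joint_velocities': array([ 0.00057945, -0.00037907, -0.0005032 ,  0.00180404, -0.00133641,
       -0.00041683, -0.0006046 ]), 'tau': array([ 3.10881924e-04, -6.25451732e+01,  4.93465690e-02, -3.91606164e+01,
        1.62673707e-02,  9.86377301e-03, -2.16138011e-05]), 'position': array([0.19222393, 0.5943101 , 0.2305084 ]), 'ee_rot': array([ 1.55739164e-01,  9.87797962e-01, -7.02103140e-04, -7.40529212e-05]), 'ft_force': array([-0.85938267, -0.88878057,  0.39810073]), 'torque': array([-0.02366156, -0.00677547, -0.00246318]), 'grip_width': 1.0054517718128766}
{'camera_matrix': array([[505.31569014,   0.        , 282.34775795],
       [  0.        , 505.31569014, 207.23378902],
       [  0.        ,   0.        ,   1.        ]]), 'k1': 0.05699349459189496, 'R': array([[ 0.87862016, -0.47741695,  0.00998349],
       [-0.34339729, -0.646227  , -0.6815196 ],
       [ 0.33182061,  0.59536855, -0.73173176]]), 't': array([-0.5576773 ,  0.07029218,  1.18942419])}
{'camera_matrix': array([[389.06565308,   0.        , 279.19245915],
       [  0.        , 389.06565308, 217.06558461],
       [  0.        ,   0.        ,   1.        ]]), 'k1': -0.05005043259690523, 'R': array([[-0.00731948, -0.99979374, -0.01894472],
       [-0.99514841,  0.00914167, -0.09795951],
       [ 0.09811249,  0.01813579, -0.99501007]]), 't': array([-0.21273775,  0.52956651,  1.21879408])}
0.0187
```

View pics/scene0.png

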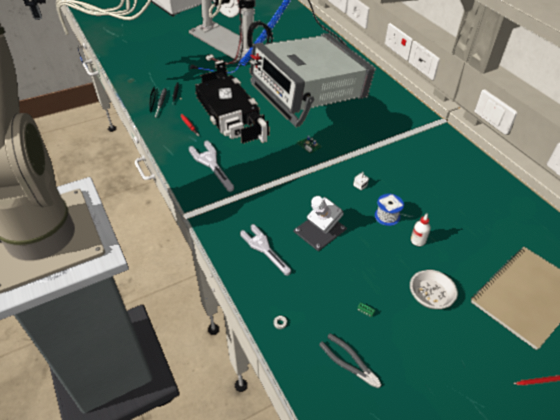

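View pics/top0.png

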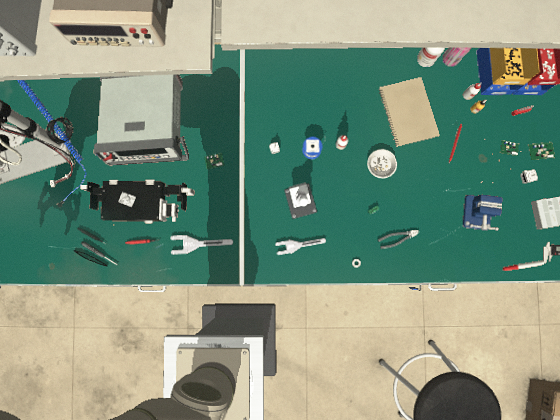

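```bash
cat > h.py <<'E'
import numpy as np, cv2
from workcell import manip
from scipy.spatial.transform import Rotation as Rot
def ci(n):
    return manip.camera_info(n)
def proj(n,X):
    c=ci(n);X=np.atleast_2d(X);p=X@np.array(c['R']).T+c['t'];s=p[:,:2]/p[:,2:]
    r2=(s**2).sum(1,keepdims=True);s=s*(1+c['k1']*r2);K=c['camera_matrix']
    return np.c_[s[:,0]*K[0,0]+K[0,2],s[:,1]*K[1,1]+K[1,2]]
def ray(n,uv):
    c=ci(n);K=c['camera_matrix'];d=np.array([(uv[0]-K[0,2])/K[0,0],(uv[1]-K[1,2])/K[1,1]])
    s=d.copy()
    for _ in range(20): s=d/(1+c['k1']*(s@s))
    R=np.array(c['R']);v=R.T@np.r_[s,1];o=-R.T@c['t'];return o,v/np.linalg.norm(v)
def onz(n,uv,z):
    o,v=ray(n,uv);return o+v*(z-o[2])/v[2]
def tri(uvs,uvt):
    A=[];b=[]
    for n,uv in(("scene",uvs),("top",uvt)):
        o,v=ray(n,uv);P=np.eye(3)-np.outer(v,v);A.append(P);b.append(P@o)
    A=np.vstack(A);b=np.hstack(b);x,r,_,_=np.linalg.lstsq(A,b,rcond=None);return x,np.sqrt(r)
def crop(n,src,x0,y0,w,h,k,out):
    im=cv2.imread(src)[y0:y0+h,x0:x0+w];im=cv2.resize(im,None,fx=k,fy=k,interpolation=cv2.INTER_CUBIC)
    for i in range(0,w,10):
        cv2.line(im,(i*k,0),(i*k,6 if i%50 else 14),(0,255,255),1); 
        if i%20==0: cv2.putText(im,str(x0+i),(i*k,22),0,.4,(0,255,255),1)
    for i in range(0,h,10):
        cv2.line(im,(0,i*k),(6,i*k),(0,255,255),1)
        if i%20==0: cv2.putText(im,str(y0+i),(8,i*k+4),0,.4,(0,255,255),1)
    cv2.imwrite(out,im)
E
python3 - <<'E'
from h import *
crop(0,'pics/scene0.png',180,130,170,150,4,'pics/c1.png')
crop(0,'pics/top0.png',165,165,170,100,4,'pics/c2.png')
crop(0,'pics/scene0.png',285,185,70,70,8,'pics/c3.png')
crop(0,'pics/top0.png',270,165,60,60,9,'pics/c4.png')
E
```

```text
(no output)
```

View pics/c1.png

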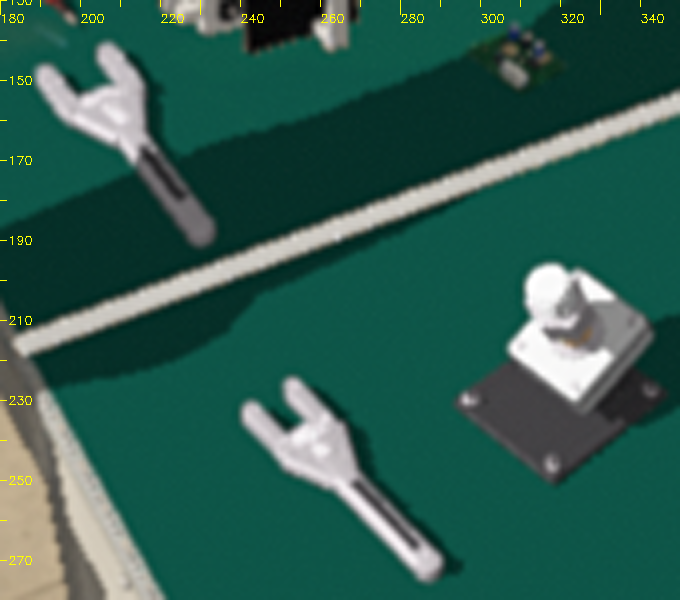

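View pics/c2.png

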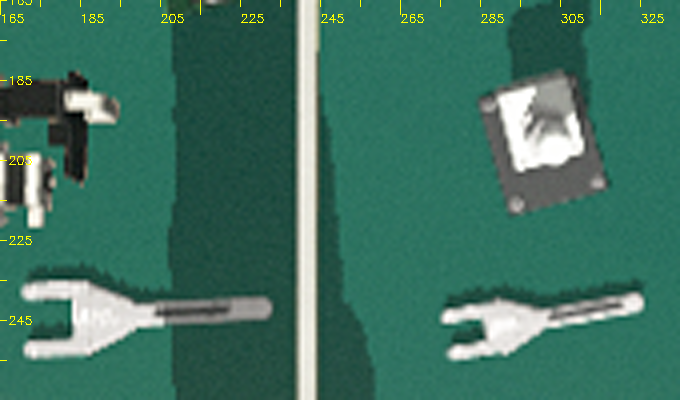

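View pics/c3.png

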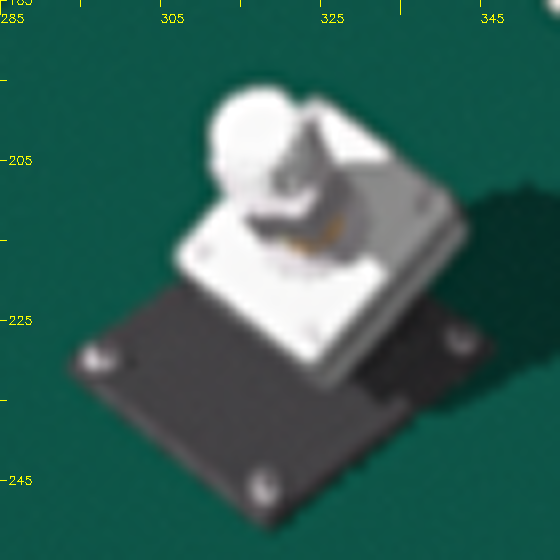

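View pics/c4.png

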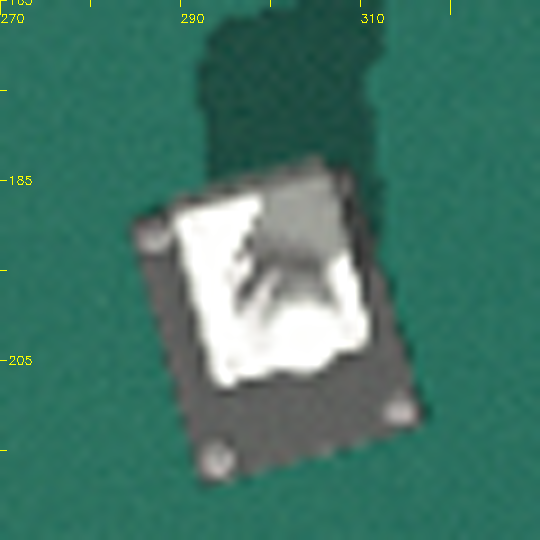

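```bash
cat > fit.py <<'E'
from h import *
from scipy.optimize import least_squares
# params: x,y,yaw, foot thickness hf, face centre xb, zb
obs=[]
# foot: front=-x 
foot={'FL':(-.05,.042),'FR':(-.05,-.042),'BL':(.05,.042),'BR':(.05,-.042)}
fo=[('top','BL',(285,189)),('top','FL',(292.3,218.3)),('top','FR',(316.8,211.8)),
    ('scene','FL',(293.5,230.8)),('scene','FR',(318.5,251)),('scene','BR',(346.5,229))]
face={'FL':(-1,1),'FR':(-1,-1),'BL':(1,1),'BR':(1,-1)}
fa=[('top','BL',(289,188.3)),('top','BR',(306.5,184)),('top','FR',(311,203)),('top','FL',(294.2,208)),
    ('scene','BL',(324,196.5)),('scene','BR',(343,212)),('scene','FR',(325,230.5)),('scene','FL',(306.3,217))]
L=float(__import__('sys').argv[1]) if len(__import__('sys').argv)>1 else .032
W=.060-L
def model(p):
    x,y,yaw,hf,xb,zb=p
    c,s=np.cos(yaw),np.sin(yaw);Rz=np.array([[c,-s,0],[s,c,0],[0,0,1]])
    return lambda q:(Rz@np.asarray(q,float))+[x,y,0]
a=0.44
ux=np.array([np.cos(a),0,np.sin(a)]);ax=np.array([-np.sin(a),0,np.cos(a)])
def res(p,full=False):
    T=model(p);r=[];names=[]
    for n,k,uv in fo:
        r.append(proj(n,T((*foot[k],p[3])))[0]-uv);names.append((n,'foot',k))
    for n,k,uv in fa:
        q=np.array([p[4],0,p[5]])+ux*face[k][0]*L+np.array([0,1,0])*face[k][1]*W
        r.append(proj(n,T(q))[0]-uv);names.append((n,'face',k))
    r=np.array(r)
    if full: return list(zip(names,r.round(1)))
    return np.r_[r.ravel(),(p[3]-.006)/.003]
s=least_squares(res,[.58,-.28,.24,.006,0,.05],loss='soft_l1')
p=s.x
if __name__=='__main__':
    print(p.round(4),s.cost)
    for z in res(p,True):print(*z)
    T=model(p);fc=np.array([p[4],0,p[5]])
    nc=T(fc+.034*ax);print('nut',nc,'term top',T(fc+.068*ax))
    print('axis',T(ax)-T((0,0,0)))
    for n in('scene','top'):
        im=cv2.imread(f'pics/{n}0.png');k=8
        u0=proj(n,nc)[0].astype(int)-35
        c=im[u0[1]:u0[1]+70,u0[0]:u0[0]+70];c=cv2.resize(c,None,fx=k,fy=k,interpolation=cv2.INTER_CUBIC)
        def D(P,col):
            q=((proj(n,P)-u0+.5)*k).astype(int);cv2.polylines(c,[q],True,col,1)
        o=['FL','FR','BR','BL']
        D([T((*foot[i],p[3])) for i in o],(0,255,255));
        D([T(fc+ux*face[i][0]*L+np.array([0,1,0])*face[i][1]*W) for i in o],(0,0,255))
        t=np.linspace(0,2*np.pi,40)
        for h,r_,col in((.023,.0185,(255,0,0)),(.045,.0185,(255,0,0)),(.045,.0125,(0,200,0)),(.068,.0125,(0,200,0)),(.004,.0175,(255,0,255))):
            D([T(fc+ax*h+r_*(ux*np.cos(b)+np.array([0,1,0])*np.sin(b))) for b in t],col)
        cv2.imwrite(f'pics/fit_{n}.png',c)
E
python3 fit.py .032; python3 fit.py .028|head -1; python3 fit.py .032 >/dev/null
```

```text
[ 0.5826 -0.2869  0.2545  0.0034  0.0088  0.0532] 4.33192964798892
('top', 'foot', 'BL') [-0.8  0.4]
('top', 'foot', 'FL') [-0.1  0.5]
('top', 'foot', 'FR') [0.3 0.3]
('scene', 'foot', 'FL') [-0.3 -0.4]
('scene', 'foot', 'FR') [ 0.  -0.1]
('scene', 'foot', 'BR') [ 1.1 -0.4]
('top', 'face', 'BL') [0.4 0.3]
('top', 'face', 'BR') [ 0.3 -0.1]
('top', 'face', 'FR') [ 0.2 -0.1]
('top', 'face', 'FL') [-0.1 -0.5]
('scene', 'face', 'BL') [0.8 0.7]
('scene', 'face', 'BR') [-0.6 -2. ]
('scene', 'face', 'FR') [-0.8  0.1]
('scene', 'face', 'FL') [0.6 0.2]
nut [ 0.57712375 -0.28827824  0.0839942 ] term top [ 0.56310843 -0.2919248   0.11475576]
axis [-0.41221532 -0.10725184  0.90475166]
[ 0.5826 -0.2873  0.2446  0.0037  0.0083  0.0541] 10.64956493559826
```

View pics/fit_scene.png

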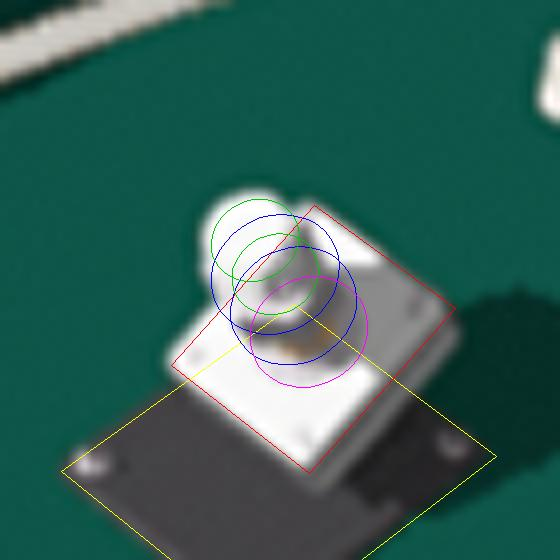

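View pics/fit_top.png

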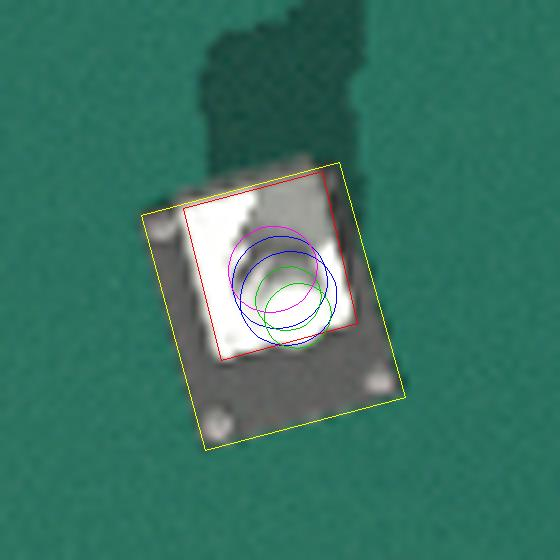

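```bash
sed -i "s/^L=float/fo=[(n,k,(u[0]-.5,u[1]-.5)) for n,k,u in fo];fa=[(n,k,(u[0]-.5,u[1]-.5)) for n,k,u in fa]\nL=float/; s/('scene','BR',(343,212)),('scene','FR'/('scene','BR',(342.5,210.7)),('scene','FR'/" fit.py; python3 fit.py
python3 - <<'E'
from h import *
# spanner corners/edges (crop coords -> px)
for nm,k,x0,y0,n,pts in (('top',4,165,165,'top',{'end':(271,306),'tipA':(23,292),'tipB':(26,350),'h1':(160,316),'h2':(255,308)}),
  ('scene',4,180,130,'scene',{'end':(208,240),'tipA':(38,74),'tipB':(104,48),'h1':(143,153),'h2':(200,230)})):
    for a,u in pts.items():
        uv=(u[0]/k+x0-.5,u[1]/k+y0-.5);print(n,a,uv,onz(n,uv,.012).round(4))
E
```

```text
top end (232.25, 241.0) [ 0.453  -0.0653  0.012 ]
top tipA (170.25, 237.5) [0.4657 0.1365 0.012 ]
top tipB (171.0, 252.0) [0.4189 0.1332 0.012 ]
top h1 (204.5, 243.5) [0.4456 0.0244 0.012 ]
top h2 (228.25, 241.5) [ 0.4515 -0.0524  0.012 ]
scene end (231.5, 189.5) [ 0.4481 -0.0722  0.012 ]
scene tipA (189.0, 148.0) [0.4124 0.1292 0.012 ]
scene tipB (205.5, 141.5) [0.4632 0.134  0.012 ]
scene h1 (215.25, 167.75) [0.4442 0.022  0.012 ]
scene h2 (229.5, 187.0) [ 0.4474 -0.0616  0.012 ]Traceback (most recent call last):
  File "fit.py", line 31, in <module>
    s=least_squares(res,[.58,-.28,.24,.006,0,.05],loss='soft_l1')
    return func(*args, **kwargs)
    result = trf(vector_fun.fun, vector_fun.jac, x0, f0, J0, lb, ub, ftol, xtol,
                 gtol, max_nfev, x_scale, loss_function, tr_solver,
                 tr_options.copy(), verbose, callback=callback_wrapped)
    return trf_no_bounds(
        fun, jac, x0, f0, J0, ftol, xtol, gtol, max_nfev, x_scale,
        loss_function, tr_solver, tr_options, verbose, callback=callback)
    f_new = fun(x_new)
    self._update_fun()
    ~~~~~~~~~~~~~~~~^^
    self.f = self.fun_wrapped(xp_copy(self.x))
             ~~~~~~~~~~~~~~~~^^^^^^^^^^^^^^^^^
    return np.atleast_1d(self.fun(x))
                         ~~~~~~~~^^^
    return self.f(x, *self.args, **self.kwargs)
           ~~~~~~^^^^^^^^^^^^^^^^^^^^^^^^^^^^^^
  File "fit.py", line 27, in res
    r.append(proj(n,T(q))[0]-uv);names.append((n,'face',k))
             ~~~~^^^^^^^^
  File "h.py", line 7, in proj
    c=ci(n);X=np.atleast_2d(X);p=X@np.array(c['R']).T+c['t'];s=p[:,:2]/p[:,2:]
  File "h.py", line 5, in ci
    return manip.camera_info(n)
           ~~~~~~~~~~~~~~~~~^^^
ValueError: time passes only in moves, steps and waits
```

```bash
python3 - <<'E'
s=open('h.py').read()
s=s.replace("    return manip.camera_info(n)","    return CI[n]")
s=s.replace("def ci(n)","""CI={'scene':dict(camera_matrix=np.array([[505.31569014,0,282.34775795],[0,505.31569014,207.23378902],[0,0,1]]),k1=0.05699349459189496,R=np.array([[ 0.87862016,-0.47741695,0.00998349],[-0.34339729,-0.646227,-0.6815196],[0.33182061,0.59536855,-0.73173176]]),t=np.array([-0.5576773,0.07029218,1.18942419])),
'top':dict(camera_matrix=np.array([[389.06565308,0,279.19245915],[0,389.06565308,217.06558461],[0,0,1]]),k1=-0.05005043259690523,R=np.array([[-0.00731948,-0.99979374,-0.01894472],[-0.99514841,0.00914167,-0.09795951],[0.09811249,0.01813579,-0.99501007]]),t=np.array([-0.21273775,0.52956651,1.21879408]))}
def ci(n)""",1)
open('h.py','w').write(s)
E
python3 fit.py
```

```text
[ 0.5831 -0.2848  0.2553  0.0031  0.0089  0.0532] 4.277332558879633
('top', 'foot', 'BL') [-1.   0.8]
('top', 'foot', 'FL') [-0.2  0.9]
('top', 'foot', 'FR') [0.2 0.7]
('scene', 'foot', 'FL') [-0.  -0.4]
('scene', 'foot', 'FR') [ 0.3 -0.2]
('scene', 'foot', 'BR') [ 1.3 -0.5]
('top', 'face', 'BL') [0.2 0.6]
('top', 'face', 'BR') [0.1 0.3]
('top', 'face', 'FR') [0.1 0.3]
('top', 'face', 'FL') [-0.2 -0.1]
('scene', 'face', 'BL') [1.  0.6]
('scene', 'face', 'BR') [ 0.1 -0.8]
('scene', 'face', 'FR') [-0.6 -0. ]
('scene', 'face', 'FL') [0.9 0.1]
nut [ 0.57767466 -0.28624909  0.08394783] term top [ 0.563662   -0.28990588  0.11470939]
axis [-0.41213693 -0.10755267  0.90475166]
```

```bash
python3 -c "
import cv2,numpy as np
a=cv2.imread('pics/fit_scene.png');b=cv2.imread('pics/fit_top.png');cv2.imwrite('pics/fit2.png',cv2.resize(np.hstack([a,b]),(800,400)))"
```

```text
(no output)
```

View pics/fit2.png

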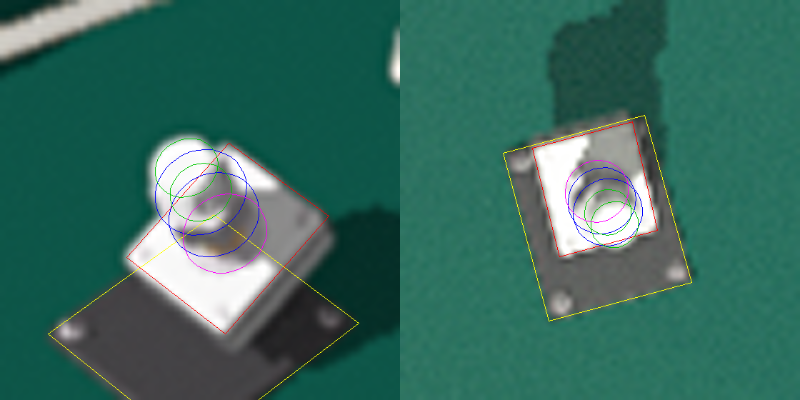

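```bash
cat >> h.py <<'E'
def pose():
    o=manip.get_obs();return o['position'],Rot.from_quat(o['ee_rot']),o
def plan(p1,R1,n,p0=None,R0=None):
    if p0 is None: p0,R0,_=pose()
    rv=(R0.inv()*R1).as_rotvec();out=[]
    for i in range(n):
        Ra=R0*Rot.from_rotvec(rv*i/n);d=Ra.inv().apply((np.asarray(p1)-p0)/n)*1000
        out.append([*d.round(1).tolist(),*np.degrees(rv/n).round(2).tolist()])
    return out
def frame(z,xh):
    z=np.array(z,float);z/=np.linalg.norm(z);x=np.array(xh,float);x-=z*(x@z);x/=np.linalg.norm(x)
    return Rot.from_matrix(np.c_[x,np.cross(z,x),z])
NUT=np.array([.5775,-.2865,.084]);AX=np.array([-.4121,-.1074,.9048]);AX/=np.linalg.norm(AX)
def nutR(phi): return frame(-AX,[.445,.896,0])*Rot.from_rotvec([0,0,np.radians(phi)])
def st():
    p,R,o=pose();print('t',round(o['clock'],2),'p',p.round(4),'q',np.round(o['joint_pos'],2),'F',o['ft_force'].round(1),'T',o['torque'].round(2),'g',round(o['grip_width']*85.4,1))
    return p,R,o
E
python3 - <<'E'
from h import *
st()
for r in plan(NUT+.07*AX,nutR(-50),18):print(r)
E
```

```text
t 0.1 p [0.1922 0.5943 0.2306] q [-1.28  0.33 -0.06  1.46  0.02  1.35 -0.09] F [ 0.3  0.3 -0.2] T [-0.02 -0.04 -0.  ] g 85.1
[-34.0, -40.9, 4.7, -1.19, -0.82, 2.5]
[-35.7, -39.4, 4.3, -1.19, -0.82, 2.5]
[-37.3, -37.9, 4.1, -1.19, -0.82, 2.5]
[-38.9, -36.3, 3.8, -1.19, -0.82, 2.5]
[-40.4, -34.7, 3.7, -1.19, -0.82, 2.5]
[-41.8, -33.0, 3.5, -1.19, -0.82, 2.5]
[-43.2, -31.2, 3.5, -1.19, -0.82, 2.5]
[-44.4, -29.4, 3.5, -1.19, -0.82, 2.5]
[-45.6, -27.5, 3.5, -1.19, -0.82, 2.5]
[-46.7, -25.5, 3.6, -1.19, -0.82, 2.5]
[-47.7, -23.6, 3.8, -1.19, -0.82, 2.5]
[-48.7, -21.5, 4.0, -1.19, -0.82, 2.5]
[-49.5, -19.5, 4.3, -1.19, -0.82, 2.5]
[-50.2, -17.4, 4.6, -1.19, -0.82, 2.5]
[-50.9, -15.3, 5.0, -1.19, -0.82, 2.5]
[-51.4, -13.2, 5.4, -1.19, -0.82, 2.5]
[-51.9, -11.0, 5.9, -1.19, -0.82, 2.5]
[-52.2, -8.9, 6.5, -1.19, -0.82, 2.5]
```

Emit:
step_arm:
  motion:
    - [-34,-41,3,-1.2,-0.8,2.5]
    - [-36,-39,3,-1.2,-0.8,2.5]
    - [-37,-38,3,-1.2,-0.8,2.5]
    - [-39,-36,3,-1.2,-0.8,2.5]
    - [-40,-35,3,-1.2,-0.8,2.5]
    - [-42,-33,3,-1.2,-0.8,2.5]
    - [-43,-31,3,-1.2,-0.8,2.5]
    - [-44,-29,3,-1.2,-0.8,2.5]
    - [-46,-27,3,-1.2,-0.8,2.5]
    - [-47,-25,3,-1.2,-0.8,2.5]
    - [-48,-24,3,-1.2,-0.8,2.5]
    - [-49,-22,4,-1.2,-0.8,2.5]
    - [-50,-19,4,-1.2,-0.8,2.5]
    - [-50,-17,4,-1.2,-0.8,2.5]
    - [-51,-15,4,-1.2,-0.8,2.5]

```text
clock: 1.98
position: [0.4876, -0.1713, 0.1641]
ee_rot: [0.468, 0.863, 0.139, 0.129]
ft_force: [1.2, 0.9, -0.7]
grip_width: 0.999
```

Run:
```python
from h import *
st()
for r in plan(NUT+.07*AX,nutR(-50),6):print(r)
```

```text
t 1.98 p [ 0.4876 -0.1713  0.1641] q [-0.86 -0.29  1.17  2.12  0.05  0.83  0.89] F [ 1.2  0.9 -0.7] T [-0.07  0.34  0.04] g 85.3
[-22.4, -3.8, 3.7, -0.49, -0.39, 1.05]
[-22.4, -3.5, 3.9, -0.49, -0.39, 1.05]
[-22.5, -3.1, 4.0, -0.49, -0.39, 1.05]
[-22.5, -2.7, 4.1, -0.49, -0.39, 1.05]
[-22.5, -2.3, 4.2, -0.49, -0.39, 1.05]
[-22.5, -2.0, 4.4, -0.49, -0.39, 1.05]
```

Emit:
step_arm:
  motion:
    - [-22,-4,4,-0.5,-0.4,1]
    - [-22,-3,4,-0.5,-0.4,1]
    - [-22,-3,4,-0.5,-0.4,1]
    - [0,0,0,0,0,0]

```text
clock: 2.48
position: [0.5099, -0.2214, 0.1564]
ee_rot: [0.488, 0.85, 0.146, 0.132]
ft_force: [-0.6, 0.4, -0.4]
grip_width: 1.007
```

Run:
```python
from h import *
st()
for r in plan(NUT+.07*AX,nutR(-50),4):print(r)
```

```text
t 2.48 p [ 0.5099 -0.2214  0.1564] q [-0.73  0.13  1.33  2.04 -0.56  0.89  1.43] F [-0.6  0.4 -0.4] T [-0.15  0.42 -0.01] g 86.0
[-20.3, -1.9, 3.5, -0.53, -0.46, 0.89]
[-20.3, -1.6, 3.6, -0.53, -0.46, 0.89]
[-20.3, -1.4, 3.8, -0.53, -0.46, 0.89]
[-20.3, -1.1, 3.9, -0.53, -0.46, 0.89]
```

```bash
cat >> h.py <<'E'
def swing(deg,p=None,R=None):
    if p is None:p,R,_=pose()
    w=np.array([0,0,np.radians(deg)])
    # body twist over finite rotation: chord
    p1=Rot.from_rotvec(w).apply(p)
    return R.inv().apply(p1-p).round(4)*1000,np.degrees(R.inv().apply(w)).round(2)
E
python3 - <<'E'
from h import *
p,R,o=st()
print(R.inv().apply([-20,10,50]))
p1=p+np.array([-.04,.02,.1])
print(swing(-7,p1,R))
E
```

```text
t 2.48 p [ 0.5099 -0.2214  0.1564] q [-0.73  0.13  1.33  2.04 -0.56  0.89  1.43] F [-0.6  0.4 -0.4] T [-0.15  0.42 -0.01] g 86.0
[ 14.33284425   7.87852497 -52.27330504]
(array([-34.8, -49. , -17. ]), array([ 0.58, -2.65,  6.45]))
```

Emit:
step_arm:
  motion:
    - [14,8,-52,0,0,0]
    - [14,8,-52,0,0,0]
    - [-35,-49,-17,0.6,-2.65,6.5]
    - [-35,-49,-17,0.6,-2.65,6.5]
    - [-35,-49,-17,0.6,-2.65,6.5]
    - [-35,-49,-17,0.6,-2.65,6.5]
    - [-35,-49,-17,0.6,-2.65,6.5]

```text
clock: 3.35
position: [0.2811, -0.4345, 0.2264]
ee_rot: [0.724, 0.662, 0.101, 0.163]
ft_force: [0.4, -1.3, -0.4]
grip_width: 1.0
```

Run:
```python
from h import *
p,R,o=st()
print(R.as_matrix().round(2))
```

```text
t 3.35 p [ 0.2811 -0.4345  0.2264] q [-0.21 -0.42  1.09  2.03  0.17  1.    0.75] F [ 0.4 -1.3 -0.4] T [0.06 0.36 0.  ] g 85.4
[[ 0.1   0.93  0.36]
 [ 0.99 -0.07 -0.1 ]
 [-0.07  0.37 -0.93]]
```

Run:
```python
from h import *
p,R,o=pose()
r=np.array([p[0],p[1],0]);r/=np.linalg.norm(r)
print(swing(-7), R.inv().apply(r*10+np.array([0,0,5])))
```

```text
(array([-36.4, -48.8, -16.7]), array([ 0.48, -2.58,  6.49])) [-8.12098811  7.46681151 -1.81556545]
```

Emit:
step_arm:
  motion:
    - [-49,-37,-19,0.5,-2.6,6.5]
    - [-49,-37,-19,0.5,-2.6,6.5]
    - [-49,-37,-19,0.5,-2.6,6.5]
    - [-49,-37,-19,0.5,-2.6,6.5]
    - [-36,-49,-17,0.5,-2.6,6.5]
    - [-36,-49,-17,0.5,-2.6,6.5]

```text
clock: 4.1
position: [-0.0514, -0.5591, 0.2537]
ee_rot: [0.919, 0.342, 0.037, 0.195]
ft_force: [-0.6, -0.4, -0.3]
grip_width: 0.995
```

Run:
```python
from h import *
p,R,o=st()
print(R.as_matrix().round(2))
```

```text
t 4.1 p [-0.0514 -0.5591  0.2537] q [ 0.29 -0.43  1.21  1.92  0.24  1.02  0.59] F [-0.6 -0.4 -0.3] T [ 0.34  0.21 -0.02] g 85.0
[[ 0.76  0.61  0.2 ]
 [ 0.64 -0.69 -0.33]
 [-0.07  0.38 -0.92]]
```

Run:
```python
from h import *
p,R,o=pose()
t=NUT+.12*AX; az=np.degrees(np.arctan2(t[1],t[0]));az0=np.degrees(np.arctan2(p[1],p[0]));print(az,az0,np.hypot(*p[:2]),np.hypot(*t[:2]))
print(swing(8.5))
```

```text
-29.551946606512043 -95.2519750180859 0.5614771652096721 0.6070159830024743
(array([62.6, 52. , 17.3]), array([-0.56,  3.27, -7.83]))
```

Emit:
step_arm:
  motion:
    - [46,38,13,-0.4,2.4,-5.8]
    - [46,38,13,-0.4,2.4,-5.8]
    - [46,38,13,-0.4,2.4,-5.8]
    - [46,38,13,-0.4,2.4,-5.8]
    - [46,38,13,-0.4,2.4,-5.8]
    - [46,38,13,-0.4,2.4,-5.8]
    - [46,38,13,-0.4,2.4,-5.8]
    - [46,38,13,-0.4,2.4,-5.8]
    - [46,38,13,-0.4,2.4,-5.8]
    - [46,38,13,-0.4,2.4,-5.8]

```text
clock: 5.35
position: [0.4609, -0.3003, 0.2589]
ee_rot: [0.607, 0.766, 0.135, 0.164]
ft_force: [0.7, -0.8, -0.6]
grip_width: 1.002
```

Run:
```python
from h import *
p,R,o=st()
print(R.as_matrix().round(2))
for r in plan(NUT+.07*AX,nutR(-50),5):print(r)
```

```text
t 5.35 p [ 0.4609 -0.3003  0.2589] q [-0.46 -0.27  0.99  1.96 -0.    0.96  0.78] F [ 0.7 -0.8 -0.6] T [-0.06  0.41 -0.04] g 85.6
[[-0.21  0.88  0.42]
 [ 0.97  0.23  0.01]
 [-0.09  0.41 -0.91]]
[-0.5, 6.8, 27.6, -0.36, 1.08, -2.38]
[-1.3, 6.5, 27.6, -0.36, 1.08, -2.38]
[-2.1, 6.3, 27.6, -0.36, 1.08, -2.38]
[-2.9, 6.0, 27.6, -0.36, 1.08, -2.38]
[-3.6, 5.7, 27.6, -0.36, 1.08, -2.38]
```

Emit:
step_arm:
  motion:
    - [0,7,27,-0.4,1.1,-2.4]
    - [-1,7,28,-0.4,1.1,-2.4]
    - [-2,6,28,-0.4,1.1,-2.4]
    - [-3,6,28,-0.4,1.1,-2.4]
    - [-4,6,28,-0.4,1.1,-2.4]
    - [0,0,0,0,0,0]

```text
clock: 6.1
position: [0.5496, -0.2796, 0.1549]
ee_rot: [0.507, 0.833, 0.165, 0.15]
ft_force: [-1.0, -0.7, -0.4]
grip_width: 1.0
```

Run:
```python
from h import *
p,R,o=st()
print(R.as_matrix().round(2))
print(plan(NUT+.07*AX,nutR(-50),1))
print(plan(NUT-.016*AX,nutR(-50),3))
```

```text
t 6.1 p [ 0.5496 -0.2796  0.1549] q [-0.36  0.33  1.1   1.92 -0.84  0.97  1.62] F [-1.  -0.7 -0.4] T [-0.18  0.47 -0.  ] g 85.4
[[-0.44  0.8   0.42]
 [ 0.89  0.43  0.12]
 [-0.08  0.43 -0.9 ]]
[[-11.8, -10.2, 4.6, 0.67, -0.67, 0.75]]
[[-4.3, -3.7, 30.2, 0.22, -0.22, 0.25], [-4.2, -3.6, 30.2, 0.22, -0.22, 0.25], [-4.1, -3.5, 30.3, 0.22, -0.22, 0.25]]
```

Emit:
step_arm:
  motion:
    - [-12,-10,0,0.6,-0.6,5]
    - [0,0,0,0,0,10]
    - [0,0,0,0,0,10]
    - [0,0,0,0,0,0]

```text
clock: 6.6
position: [0.5433, -0.2955, 0.1591]
ee_rot: [0.683, 0.696, 0.189, 0.114]
ft_force: [-0.3, 0.9, 0.3]
grip_width: 1.0
```

Run:
```python
from h import *
p,R,o=st()
rel=(nutR(0).inv()*R).as_rotvec(degrees=True);print(rel)
```

```text
t 6.6 p [ 0.5433 -0.2955  0.1591] q [-0.4   0.38  1.2   1.91 -0.89  1.01  1.22] F [-0.3  0.9  0.3] T [-0.09  0.46  0.01] g 85.4
[ -0.27297723   0.09570264 -24.74025324]
```

Run:
```python
from h import *
p,R,o=pose()
cv2.imwrite('pics/s2.png',manip.camera('scene'));cv2.imwrite('pics/t2.png',manip.camera('top'))
crop(0,'pics/s2.png',250,120,130,120,6,'pics/c5.png')
print(R.inv().apply(NUT+.07*AX-p)*1000, R.inv().apply(NUT-.016*AX-p)*1000)
```

```text
[ 0.03936095 -0.10739544 13.02957821] [-1.27688133e-02 -5.35048208e-01  9.90284991e+01]
```

View pics/c5.png

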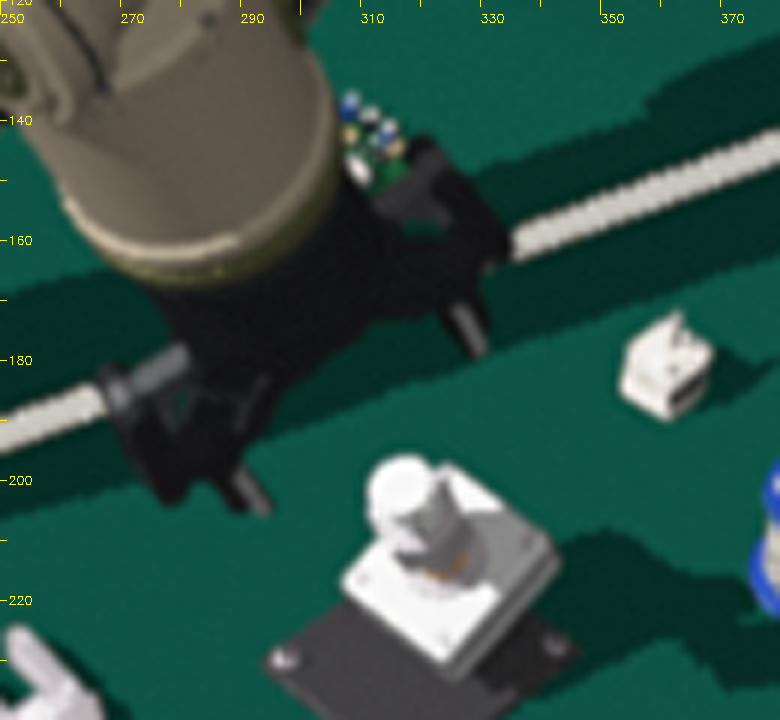

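Run:
```python
from h import *
p,R,o=pose()
print(proj('scene',[p,p-.013*R.as_matrix()[:,2], NUT+.034*AX,NUT]),proj('top',[p,p-.013*R.as_matrix()[:,2]]))
crop(0,'pics/t2.png',260,140,80,80,7,'pics/c6.png')
```

```text
[[311.73090231 191.41113962]
 [310.157337   188.76813796]
 [317.14592931 200.95092795]
 [320.77297576 207.17951697]] [[305.73169008 206.63071504]
 [306.46191837 208.01516748]]
```

View pics/c6.png

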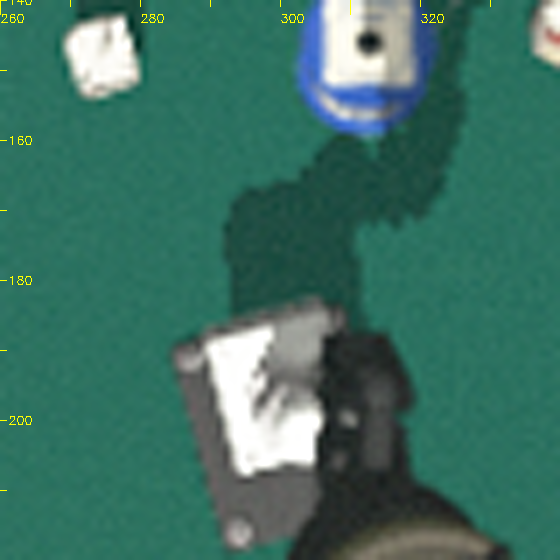

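Emit:
step_arm:
  motion:
    - [0,0,40,0,0,0]
    - [0,0,40,0,0,0]
    - [0,0,18,0,0,0]
    - [0,0,0,0,0,0]

```text
clock: 7.2
position: [0.5865, -0.2836, 0.072]
ee_rot: [0.676, 0.702, 0.19, 0.117]
ft_force: [-0.9, 0.1, 0.7]
grip_width: 0.998
```

Run:
```python
from h import *
p,R,o=st()
print((nutR(0).inv()*R).as_rotvec(degrees=True),R.inv().apply(NUT-.016*AX-p)*1000)
cv2.imwrite('pics/s3.png',manip.camera('scene'))
crop(0,'pics/s3.png',270,150,90,90,8,'pics/c7.png')
```

```text
t 7.2 p [ 0.5865 -0.2836  0.072 ] q [-0.26  0.55  1.    1.91 -1.1   0.92  1.36] F [-0.9  0.1  0.7] T [-0.1   0.51  0.02] g 85.2
[ -0.5134483    0.21622766 -25.75974546] [-1.2270204  -3.25483365  1.06420842]
```

View pics/c7.png

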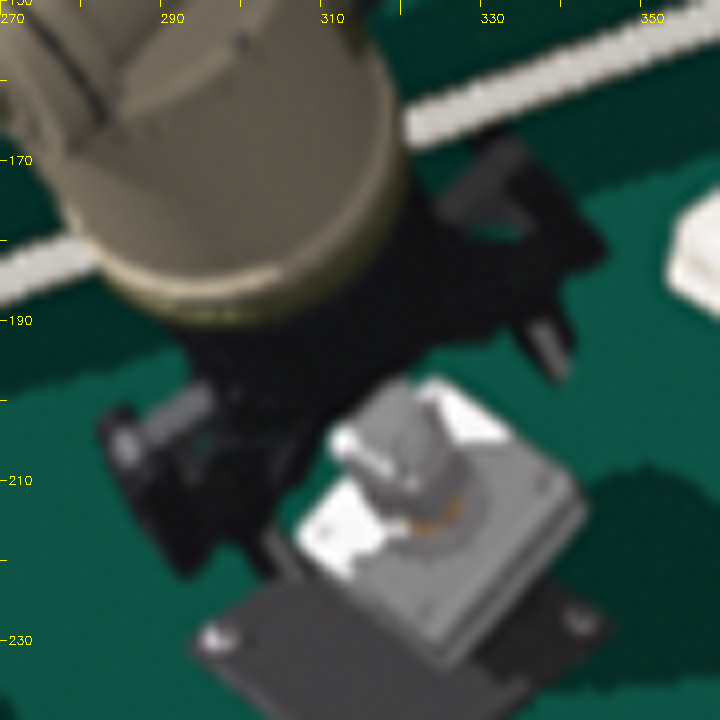

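Emit:
step_arm:
  motion:
    - [-1,-3,0,0,0,0]
    - [0,0,0,0,0,0]
    - [0,0,0,0,0,0]
  jaw: 45
  force: 30

```text
clock: 7.62
position: [0.5837, -0.2864, 0.0744]
ee_rot: [0.676, 0.702, 0.191, 0.119]
ft_force: [0.3, -1.1, -0.3]
grip_width: 0.527
```

Run:
```python
from h import *
p,R,o=st()
print((nutR(0).inv()*R).as_rotvec(degrees=True),R.inv().apply(NUT-.016*AX-p)*1000)
cv2.imwrite('pics/s4.png',manip.camera('scene'))
crop(0,'pics/s4.png',290,180,60,60,10,'pics/c8.png')
```

```text
t 7.62 p [ 0.5837 -0.2864  0.0744] q [-0.26  0.55  1.01  1.91 -1.1   0.92  1.36] F [ 0.3 -1.1 -0.3] T [-0.18  0.49  0.01] g 45.0
[ -0.78090625   0.15591944 -25.81576111] [ 1.11366422 -1.72123469  4.69256803]
```

View pics/c8.png

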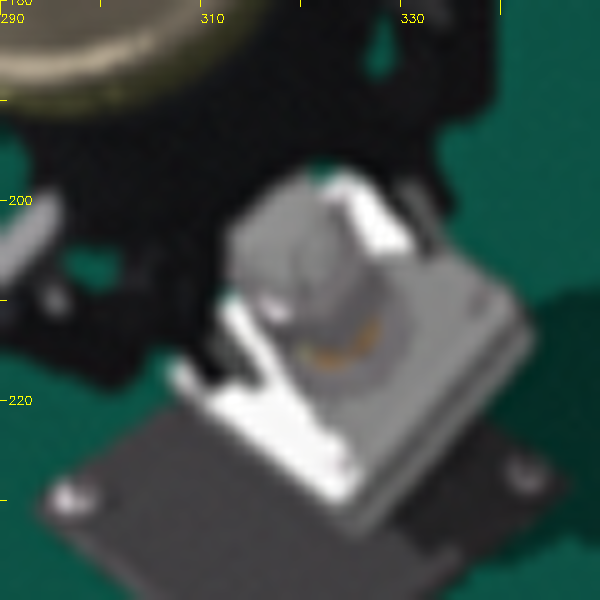

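Emit:
step_arm:
  motion:
    - [0,-1,4,0,0,0]
    - [0,0,0,0,0,0]
    - [0,0,0,0,0,0]
  jaw: 25
  force: 30

```text
clock: 8.05
position: [0.5841, -0.2865, 0.0717]
ee_rot: [0.676, 0.702, 0.192, 0.119]
ft_force: [-0.1, 0.8, 1.0]
grip_width: 0.393
```

Run:
```python
from h import *
p,R,o=st()
print((nutR(0).inv()*R).as_rotvec(degrees=True),R.inv().apply(NUT-.016*AX-p)*1000,R.inv().apply(o['ft_force']),R.inv().apply(o['torque']))
```

```text
t 8.05 p [ 0.5841 -0.2865  0.0717] q [-0.25  0.55  1.    1.91 -1.11  0.91  1.37] F [-0.1  0.8  1. ] T [-0.04  0.6  -0.09] g 33.6
[ -0.85137844   0.23573746 -25.76028063] [ 1.52096052 -0.85898361  2.11768591] [ 0.90099842  0.37791031 -0.8461157 ] [ 0.58636534 -0.06422532  0.13291979]
```

Emit:
step_arm:
  motion:
    - [0,0,0,0,0,7]
    - [0,0,0,0,0,7]
    - [0,0,0,0,0,7]

```text
clock: 8.43
position: [0.5833, -0.2864, 0.0712]
ee_rot: [0.795, 0.563, 0.21, 0.08]
ft_force: [-5.0, 1.4, 4.0]
grip_width: 0.39
```

```bash
cat >> h.py <<'E'
def sn():
    p,R,o=st()
    print('phi',(nutR(0).inv()*R).as_rotvec(degrees=True).round(2),'d',(R.inv().apply(NUT-.016*AX-p)*1000).round(1),'Ft',R.inv().apply(o['ft_force']).round(1),'Tt',R.inv().apply(o['torque']).round(2))
E
python3 -c "
from h import *
sn()"
```

```text
t 8.43 p [ 0.5833 -0.2864  0.0712] q [-0.29  0.58  1.05  1.92 -1.15  0.94  1.02] F [-5.   1.4  4. ] T [0.2  0.93 0.36] g 33.3
phi [-0.7   0.4  -4.22] d [ 1.3 -0.5  2. ] Ft [ 0.9 -3.3 -5.5] Tt [ 1.01 -0.02 -0.14]
```

Emit:
step_arm:
  motion:
    - [0,0,0,0,0,7]
    - [0,0,0,0,0,7]
    - [0,0,0,0,0,7]

```text
clock: 8.8
position: [0.5826, -0.2859, 0.0709]
ee_rot: [0.887, 0.404, 0.221, 0.038]
ft_force: [-4.1, 2.2, 5.6]
grip_width: 0.389
```

```bash
python3 -c "
from h import *
sn()
cv2.imwrite('pics/s5.png',manip.camera('scene'))
crop(0,'pics/s5.png',290,180,60,60,10,'pics/c9.png')"
```

```text
t 8.8 p [ 0.5826 -0.2859  0.0709] q [-0.31  0.61  1.09  1.92 -1.18  0.97  0.66] F [-4.1  2.2  5.6] T [0.26 0.92 0.38] g 33.2
phi [-0.5   0.55 17.43] d [ 1.2 -0.   2. ] Ft [ 1.3 -3.  -6.5] Tt [ 0.96 -0.34 -0.13]
```

View pics/c9.png

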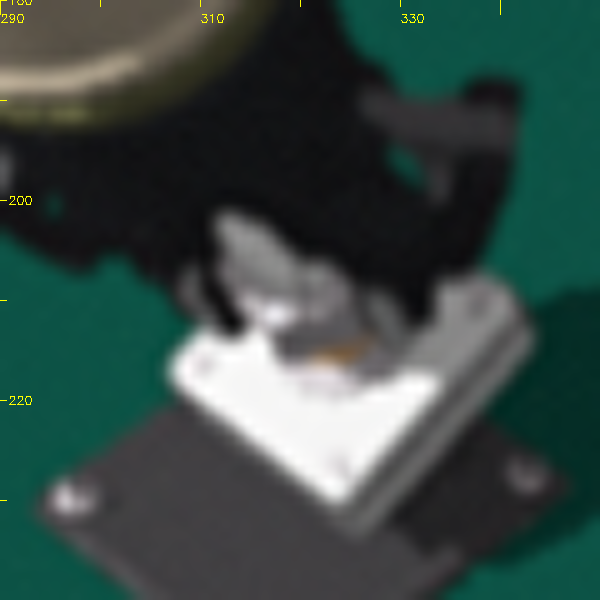

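Emit:
step_arm:
  motion:
    - [0,0,0,0,0,6]

```text
clock: 8.98
position: [0.5824, -0.2857, 0.0709]
ee_rot: [0.908, 0.353, 0.223, 0.025]
ft_force: [-4.7, 1.7, 5.6]
grip_width: 0.391
```

```bash
python3 -c "
from h import *
sn()"
```

```text
t 8.97 p [ 0.5824 -0.2857  0.0709] q [-0.32  0.62  1.1   1.92 -1.19  0.98  0.55] F [-4.7  1.7  5.6] T [0.31 0.83 0.46] g 33.4
phi [-0.43  0.59 23.94] d [1.2 0.1 2.1] Ft [ 0.2 -3.1 -6.9] Tt [ 0.92 -0.34 -0.19]
```

Emit:
step_arm:
  motion:
    - [0,0,0,0,0,6]

```text
clock: 9.1
position: [0.5822, -0.2855, 0.0708]
ee_rot: [0.926, 0.304, 0.224, 0.013]
ft_force: [-4.0, 2.6, 5.5]
grip_width: 0.39
```

```bash
python3 -c "
from h import *
sn()"
```

```text
t 9.1 p [ 0.5822 -0.2855  0.0708] q [-0.32  0.63  1.11  1.92 -1.2   0.99  0.44] F [-4.   2.6  5.5] T [0.32 0.78 0.37] g 33.3
phi [-0.36  0.63 30.12] d [1.2 0.2 2.1] Ft [ 0.9 -3.4 -6.3] Tt [ 0.83 -0.4  -0.11]
```

Emit:
step_arm:
  motion:
    - [0,0,0,0,0,6]

```text
clock: 9.22
position: [0.5821, -0.2853, 0.0708]
ee_rot: [0.941, 0.253, 0.224, 0.001]
ft_force: [-4.1, 1.5, 4.9]
grip_width: 0.389
```

```bash
python3 -c "
from h import *
sn()"
```

```text
t 9.22 p [ 0.5821 -0.2853  0.0708] q [-0.33  0.63  1.12  1.92 -1.2   0.99  0.34] F [-4.1  1.5  4.9] T [0.29 0.79 0.4 ] g 33.2
phi [-0.29  0.66 36.3 ] d [1.3 0.4 2. ] Ft [-0.4 -2.7 -6. ] Tt [ 0.77 -0.5  -0.15]
```

Emit:
step_arm:
  motion:
    - [0,0,0,0,0,6]

```text
clock: 9.35
position: [0.5817, -0.2852, 0.0706]
ee_rot: [0.953, 0.202, 0.223, -0.012]
ft_force: [-2.5, 2.8, 3.9]
grip_width: 0.379
```

```bash
python3 -c "
from h import *
sn()"
```

```text
t 9.35 p [ 0.5817 -0.2852  0.0706] q [-0.33  0.64  1.13  1.92 -1.21  1.    0.23] F [-2.5  2.8  3.9] T [0.34 0.67 0.39] g 32.3
phi [-0.21  0.66 42.48] d [1.6 0.5 2. ] Ft [ 0.7 -3.3 -4.2] Tt [ 0.7  -0.45 -0.14]
```

Emit:
step_arm:
  motion:
    - [0,0,0,0,0,4]

```text
clock: 9.48
position: [0.5807, -0.2853, 0.0701]
ee_rot: [0.96, 0.168, 0.222, -0.02]
ft_force: [-7.8, 1.7, 3.9]
grip_width: 0.369
```

```bash
python3 -c "
from h import *
sn()"
```

```text
t 9.47 p [ 0.5807 -0.2853  0.0701] q [-0.33  0.64  1.13  1.92 -1.21  1.    0.16] F [-7.8  1.7  3.9] T [0.07 1.48 0.69] g 31.5
phi [-0.11  0.6  46.65] d [2.8 0.6 2. ] Ft [-4.3 -4.1 -6.6] Tt [ 0.82 -1.34 -0.43]
```

Emit:
step_arm:
  motion:
    - [0,0,0,0,0,3]
    - [0,0,0,0,0,0]

```text
clock: 9.72
position: [0.5802, -0.2852, 0.07]
ee_rot: [0.965, 0.142, 0.221, -0.026]
ft_force: [-2.0, 0.8, 4.0]
grip_width: 0.369
```

```bash
python3 -c "
from h import *
sn()"
```

```text
t 9.72 p [ 0.5802 -0.2852  0.07  ] q [-0.33  0.64  1.14  1.92 -1.21  1.01  0.11] F [-2.   0.8  4. ] T [0.08 0.45 0.34] g 31.5
phi [-3.000e-02  5.900e-01  4.974e+01] d [3.2 0.7 2.1] Ft [ 0.2 -1.3 -4.4] Tt [ 0.34 -0.41 -0.22]
```

Emit:
step_arm:
  motion:
    - [0,0,0,0,0,4]

```text
clock: 9.85
position: [0.5802, -0.2849, 0.07]
ee_rot: [0.969, 0.108, 0.22, -0.034]
ft_force: [-3.7, 1.9, 6.0]
grip_width: 0.367
```

```bash
python3 -c "
from h import *
sn()"
```

```text
t 9.85 p [ 0.5802 -0.2849  0.07  ] q [-0.34  0.65  1.14  1.92 -1.22  1.01  0.04] F [-3.7  1.9  6. ] T [0.22 0.7  0.79] g 31.4
phi [3.000e-02 6.000e-01 5.375e+01] d [3.3 0.8 2. ] Ft [-0.3 -2.8 -6.7] Tt [ 0.67 -0.64 -0.54]
```

Emit:
step_arm:
  motion:
    - [0,0,0,0,0,0]
    - [0,0,0,0,0,0]
    - [0,0,-10,0,0,0]
    - [0,0,-45,0,0,0]
    - [0,0,-55,0,0,0]
  jaw: 75

```text
clock: 10.48
position: [0.5328, -0.2962, 0.1685]
ee_rot: [0.969, 0.111, 0.217, -0.035]
ft_force: [0.8, 0.4, 0.6]
grip_width: 0.877
```

Run:
```python
from h import *
sn()
p,R,o=pose()
e=nutR(0).as_matrix();N=NUT+.0013*e[:,0]+.0004*e[:,1];print('NUT',N,e.round(3))
# pick pose: tool x = along spanner
g=np.array([.4474,-.004,.10]);Rg=frame([0,0,-1],[-.047,.999,0])
print((R.inv()*Rg).as_rotvec(degrees=True))
for r in plan(g,Rg,9):print(r)
cv2.imwrite('pics/s6.png',manip.camera('scene'))
crop(0,'pics/s6.png',290,180,60,60,10,'pics/c10.png')
```

```text
t 10.47 p [ 0.5328 -0.2962  0.1685] q [-0.47  0.44  1.33  1.91 -0.95  1.09 -0.09] F [0.8 0.4 0.6] T [-0.1   0.32  0.01] g 74.9
phi [ 0.33  0.33 53.44] d [  5.2   2.6 111.9] Ft [ 1.  -0.2 -0.2] Tt [-0.02 -0.34 -0.01]
NUT [ 0.57828391 -0.28549567  0.08447625] [[ 0.343  0.844  0.412]
 [ 0.902 -0.419  0.107]
 [ 0.263  0.335 -0.905]]
[ 16.65790924 -21.87686502 -78.24461248]
[-5.1, -33.6, 6.7, 1.85, -2.43, -8.69]
[0.3, -33.8, 7.9, 1.85, -2.43, -8.69]
[5.7, -33.0, 8.8, 1.85, -2.43, -8.69]
[11.0, -31.5, 9.5, 1.85, -2.43, -8.69]
[16.1, -29.1, 9.9, 1.85, -2.43, -8.69]
[20.7, -26.0, 10.0, 1.85, -2.43, -8.69]
[24.7, -22.2, 9.9, 1.85, -2.43, -8.69]
[28.2, -17.9, 9.4, 1.85, -2.43, -8.69]
[30.9, -13.1, 8.6, 1.85, -2.43, -8.69]
```

View pics/c10.png

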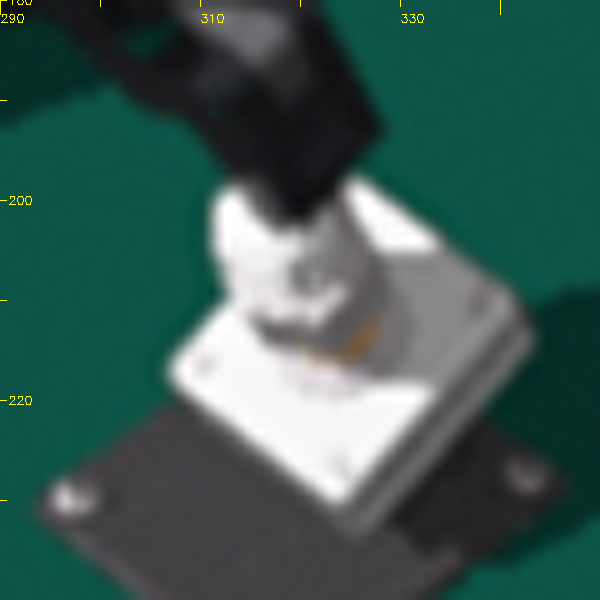

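Emit:
step_arm:
  motion:
    - [-5,-34,4,1.9,-2.4,-8.7]
    - [0,-34,6,1.9,-2.4,-8.7]
    - [6,-33,9,1.9,-2.4,-8.7]
    - [11,-31,9,1.9,-2.4,-8.7]
    - [16,-29,10,1.9,-2.4,-8.7]
    - [21,-26,10,1.9,-2.4,-8.7]
    - [25,-22,10,1.9,-2.4,-8.7]
    - [28,-18,9,1.9,-2.4,-8.7]
    - [31,-13,8,1.9,-2.4,-8.7]
    - [0,0,0,0,0,0]

```text
clock: 11.78
position: [0.4372, -0.0058, 0.1122]
ee_rot: [0.675, 0.737, 0.001, 0.002]
ft_force: [-0.2, -0.8, -0.2]
grip_width: 0.875
```

Run:
```python
from h import *
p,R,o=st()
g=np.array([.4474,-.004,.10]);Rg=frame([0,0,-1],[-.047,.999,0])
print(plan(g,Rg,1))
```

```text
t 11.78 p [ 0.4372 -0.0058  0.1122] q [-1.21 -0.04  1.13  2.12  0.04  1.03 -0.01] F [-0.2 -0.8 -0.2] T [0.01 0.01 0.  ] g 74.7
[[0.9, 10.3, 12.3, 0.26, 0.08, 2.34]]
```

Emit:
step_arm:
  motion:
    - [1,10,20,0.2,0,2.3]
    - [0,0,30,0,0,0]
    - [0,0,15,0,0,0]
    - [0,0,0,0,0,0]
  jaw: 38

```text
clock: 12.28
position: [0.4496, -0.0067, 0.0478]
ee_rot: [0.693, 0.721, 0.004, 0.001]
ft_force: [-0.4, 0.0, 1.3]
grip_width: 0.44
```

Run:
```python
from h import *
p,R,o=st()
g=np.array([.4474,-.004,.004]);Rg=frame([0,0,-1],[-.047,.999,0])
print(plan(g,Rg,1))
cv2.imwrite('pics/s7.png',manip.camera('scene'))
crop(0,'pics/s7.png',180,130,70,70,8,'pics/c11.png')
cv2.imwrite('pics/t7.png',manip.camera('top'))
crop(0,'pics/t7.png',165,210,80,60,8,'pics/c12.png')
print(proj('scene',[p,[.4474,-.004,.012]]),proj('top',[p,[.4474,-.004,.012]]))
```

```text
t 12.28 p [ 0.4496 -0.0067  0.0478] q [-1.08  0.26  1.11  2.15 -0.3   0.89  0.24] F [-0.4  0.   1.3] T [0.04 0.02 0.01] g 37.6
[[2.6, -2.4, 43.7, 0.41, -0.18, -0.47]]
[[220.44670944 163.50210826]
 [220.36627194 173.32209558]] [[211.98747512 241.81124079]
 [213.27754202 242.88146662]]
```

View pics/c11.png

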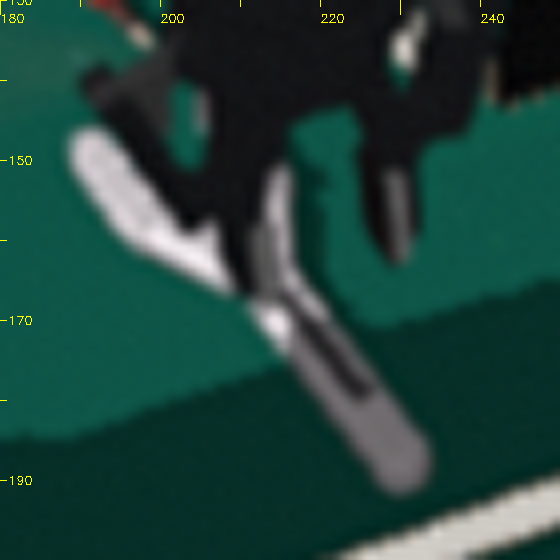

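View pics/c12.png

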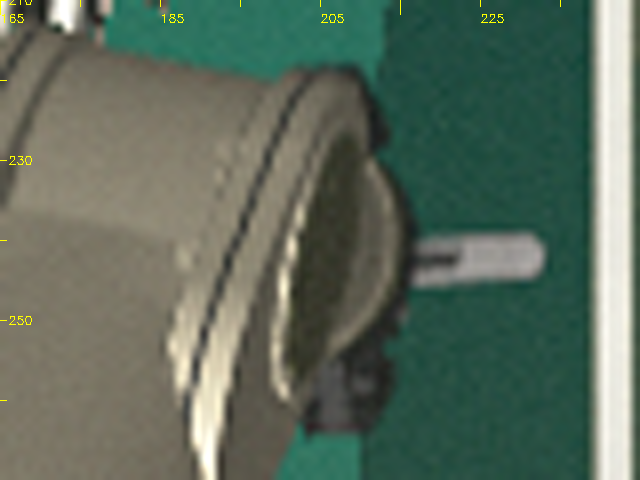

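Emit:
step_arm:
  motion:
    - [2.5,-2.4,20,0.4,-0.2,-0.5]
    - [0,0,20,0,0,0]
    - [0,0,2,0,0,0]
    - [0,0,0,0,0,0]

```text
clock: 12.88
position: [0.4513, -0.0032, 0.0102]
ee_rot: [0.69, 0.724, 0.005, 0.001]
ft_force: [0.5, -0.6, 0.4]
grip_width: 0.447
```

Run:
```python
from h import *
p,R,o=st()
g=np.array([.4474,-.004,.004]);Rg=frame([0,0,-1],[-.047,.999,0])
print(plan(g,Rg,1))
```

```text
t 12.88 p [ 0.4513 -0.0032  0.0102] q [-0.99  0.35  1.01  2.17 -0.42  0.82  0.33] F [ 0.5 -0.6  0.4] T [-0.04  0.01 -0.  ] g 38.2
[[-0.7, -4.0, 6.2, 0.52, -0.28, 0.01]]
```

Emit:
step_arm:
  motion:
    - [-0.7,-4,5,0.5,-0.3,0]
    - [0,0,1,0,0,0]

```text
clock: 13.12
position: [0.448, -0.0037, 0.0052]
ee_rot: [0.69, 0.724, 0.001, 0.001]
ft_force: [-0.4, -0.1, -0.4]
grip_width: 0.444
```

Run:
```python
from h import *
p,R,o=st()
g=np.array([.4474,-.004,.004]);Rg=frame([0,0,-1],[-.047,.999,0])
print(plan(g,Rg,1))
```

```text
t 13.12 p [ 0.448  -0.0037  0.0052] q [-0.98  0.36  1.    2.17 -0.42  0.81  0.34] F [-0.4 -0.1 -0.4] T [ 0.01 -0.02 -0.05] g 37.9
[[-0.2, -0.7, 1.2, 0.11, -0.03, 0.02]]
```

Emit:
step_arm:
  motion:
    - [0,0,0,0,0,0]
    - [0,0,0,0,0,0]
    - [0,0,0,0,0,0]
  jaw: 12
  force: 70

```text
clock: 13.5
position: [0.4483, -0.0036, 0.0058]
ee_rot: [0.69, 0.724, 0.001, 0.0]
ft_force: [1.0, -0.3, -1.1]
grip_width: 0.179
```

Run:
```python
from h import *
p,R,o=st()
print(R.as_matrix().round(3), R.inv().apply([0,0,30]))
```

```text
t 13.5 p [ 0.4483 -0.0036  0.0058] q [-0.98  0.36  1.    2.17 -0.42  0.81  0.33] F [ 1.  -0.3 -1.1] T [ 0.01 -0.05 -0.03] g 15.3
[[-0.047  0.999  0.002]
 [ 0.999  0.047  0.001]
 [ 0.001  0.002 -1.   ]] [  0.03179571   0.06616607 -29.99991018]
```

Emit:
step_arm:
  motion:
    - [0,0,0,0,0,0]

```text
clock: 13.62
position: [0.4483, -0.0036, 0.0058]
ee_rot: [0.69, 0.724, 0.001, 0.0]
ft_force: [-0.1, 0.1, -1.3]
grip_width: 0.178
```

Run:
```python
from h import *
p,R,o=st()
cv2.imwrite('pics/s8.png',manip.camera('scene'))
crop(0,'pics/s8.png',180,130,70,70,8,'pics/c13.png')
```

```text
t 13.62 p [ 0.4483 -0.0036  0.0058] q [-0.98  0.36  1.    2.17 -0.42  0.81  0.33] F [-0.1  0.1 -1.3] T [-0.06 -0.02 -0.08] g 15.2
```

View pics/c13.png

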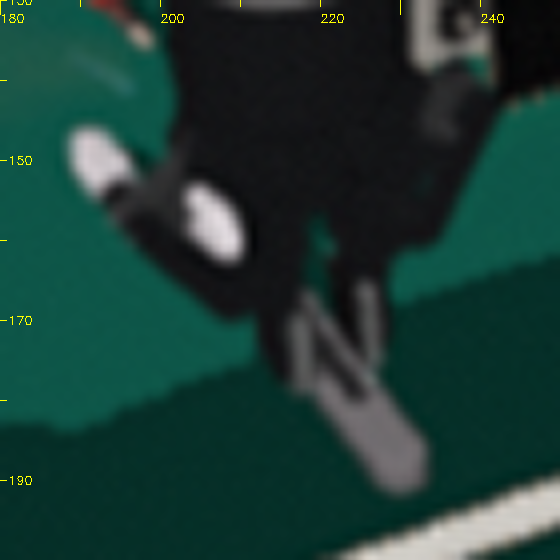

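Emit:
step_arm:
  motion:
    - [0,0,0,0,0,0]
    - [0,0,3.2,0,0,0]
    - [0,0,0.5,0,0,0]
  jaw: 28

```text
clock: 14.05
position: [0.4483, -0.0036, 0.0018]
ee_rot: [0.69, 0.724, 0.001, 0.0]
ft_force: [0.1, -0.3, -0.4]
grip_width: 0.328
```

Emit:
step_arm:
  motion:
    - [0,0,0,0,0,0]
    - [0,0,0,0,0,0]
    - [0,0,0,0,0,0]
  jaw: 12
  force: 80

```text
clock: 14.42
position: [0.4483, -0.0036, 0.0021]
ee_rot: [0.69, 0.723, 0.001, 0.0]
ft_force: [0.2, -0.1, -0.8]
grip_width: 0.186
```

Run:
```python
from h import *
p,R,o=st()
```

```text
t 14.43 p [ 0.4483 -0.0036  0.0021] q [-0.97  0.37  0.99  2.17 -0.43  0.81  0.34] F [ 0.2 -0.1 -0.8] T [-0.05 -0.03 -0.04] g 15.9
```

```bash
sed -i 's/^NUT=.*;AX=/NUT=np.array([.5783,-.2855,.0845]);AX=/' h.py
python3 - <<'E'
from h import *
p,R,o=pose()
Rt=nutR(-66.7);m=Rt.as_matrix();pre=NUT-.168*m[:,0]+.004*m[:,2];W=pre+.08*AX
print(m.round(3),pre,W)
p1=p+[0,0,.15]
for r in plan(W,Rt,12,p1,R):print(r)
E
```

```text
[[-0.639  0.649  0.412]
 [ 0.742  0.662  0.107]
 [-0.203  0.374 -0.905]] [ 0.68736048 -0.40965588  0.11501441] [ 0.65439288 -0.41824778  0.18739753]
[-35.3, 15.5, -3.0, -2.11, -0.31, -3.31]
[-36.2, 13.6, -2.2, -2.11, -0.31, -3.31]
[-36.9, 11.5, -1.6, -2.11, -0.31, -3.31]
[-37.5, 9.4, -1.0, -2.11, -0.31, -3.31]
[-38.0, 7.3, -0.5, -2.11, -0.31, -3.31]
[-38.4, 5.1, -0.0, -2.11, -0.31, -3.31]
[-38.6, 2.8, 0.3, -2.11, -0.31, -3.31]
[-38.7, 0.6, 0.6, -2.11, -0.31, -3.31]
[-38.6, -1.7, 0.8, -2.11, -0.31, -3.31]
[-38.5, -4.0, 0.9, -2.11, -0.31, -3.31]
[-38.2, -6.2, 0.9, -2.11, -0.31, -3.31]
[-37.8, -8.4, 0.9, -2.11, -0.31, -3.31]
```

Emit:
step_arm:
  motion:
    - [0,0,-20,0,0,0]
    - [0,0,-50,0,0,0]
    - [0,0,-50,0,0,0]
    - [0,0,-35,0,0,0]
    - [-35,15,-3,-2.1,-0.3,-3.3]
    - [-36,14,-2,-2.1,-0.3,-3.3]
    - [-37,12,-2,-2.1,-0.3,-3.3]
    - [-37,10,-1,-2.1,-0.3,-3.3]
    - [-38,7,0,-2.1,-0.3,-3.3]
    - [-38,5,0,-2.1,-0.3,-3.3]
    - [-38,3,0,-2.1,-0.3,-3.3]
    - [-38,1,0,-2.1,-0.3,-3.3]

```text
clock: 15.92
position: [0.5893, -0.2782, 0.1794]
ee_rot: [0.492, 0.858, 0.095, 0.114]
ft_force: [1.3, 0.6, -1.1]
grip_width: 0.182
```

Run:
```python
from h import *
p,R,o=st()
Rt=nutR(-66.7);m=Rt.as_matrix();pre=NUT-.168*m[:,0]+.004*m[:,2];W=pre+.08*AX
for r in plan(W,Rt,5):print(r)
cv2.imwrite('pics/s9.png',manip.camera('scene'))
crop(0,'pics/s9.png',200,60,200,150,4,'pics/c14.png')
```

```text
t 15.93 p [ 0.5893 -0.2782  0.1794] q [-0.35  0.4   1.01  1.73 -0.63  1.05  1.41] F [ 1.3  0.6 -1.1] T [-0.1   0.35  0.  ] g 15.6
[-30.8, -2.8, 0.8, -1.62, -0.38, -2.49]
[-30.6, -4.2, 0.9, -1.62, -0.38, -2.49]
[-30.4, -5.5, 1.0, -1.62, -0.38, -2.49]
[-30.1, -6.9, 1.0, -1.62, -0.38, -2.49]
[-29.8, -8.2, 1.0, -1.62, -0.38, -2.49]
```

View pics/c14.png

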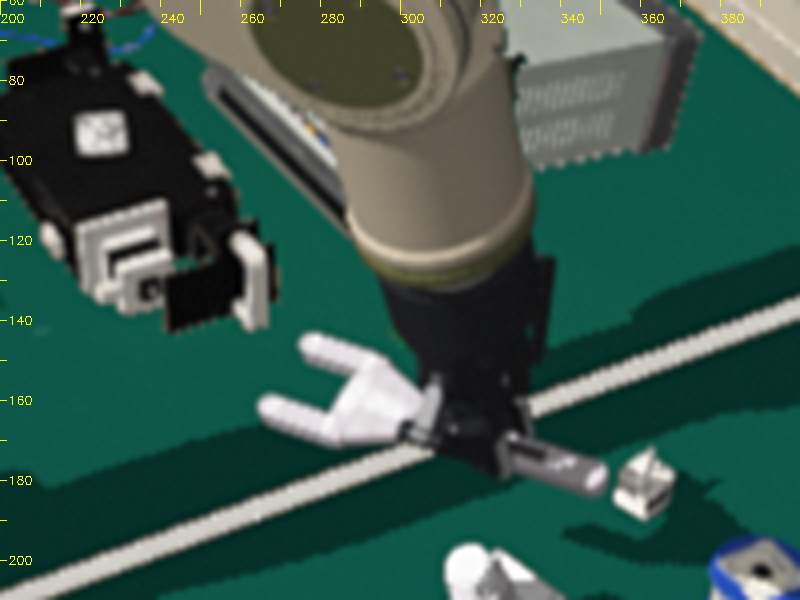

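Emit:
step_arm:
  motion:
    - [-31,-3,0,-1.6,-0.4,-2.5]
    - [-31,-4,0,-1.6,-0.4,-2.5]
    - [-31,-5,1,-1.6,-0.4,-2.5]
    - [-30,-7,1,-1.6,-0.4,-2.5]
    - [-30,-8,1,-1.6,-0.4,-2.5]
    - [0,0,0,0,0,0]

```text
clock: 16.73
position: [0.6539, -0.431, 0.1856]
ee_rot: [0.387, 0.896, 0.132, 0.173]
ft_force: [-0.2, 0.4, -1.7]
grip_width: 0.184
```

```bash
cat >> h.py <<'E'
def spj(R,p,off=.120,dz=-.004): # jaw centre
    m=R.as_matrix();return p+off*m[:,0]+dz*m[:,2]
def ssp():
    p,R,o=st();rel=(nutR(0).inv()*R)
    c=spj(R,p);e=nutR(0).as_matrix()
    print('rot',(nutR(-66.7).inv()*R).as_rotvec(degrees=True).round(2),'NUT-jaw in tool mm',(R.inv().apply(NUT-c)*1000).round(1),'Ft',R.inv().apply(o['ft_force']).round(1),'Tt',R.inv().apply(o['torque']).round(2))
E
python3 - <<'E'
from h import *
ssp()
p,R,o=pose()
cv2.imwrite('pics/s10.png',manip.camera('scene'))
crop(0,'pics/s10.png',260,110,130,120,6,'pics/c15.png')
cv2.imwrite('pics/t10.png',manip.camera('top'))
crop(0,'pics/t10.png',265,135,100,80,8,'pics/c16.png')
m=R.as_matrix();c=spj(R,p)
for s in(1,-1):
  P=c+.0185*m[:,0]+s*.0234*m[:,1]-.006*m[:,2];print('tip',proj('scene',P),proj('top',P))
P=c-.185*m[:,0]-.006*m[:,2];print('end',proj('scene',P),proj('top',P))
E
```

```text
t 16.73 p [ 0.6539 -0.431   0.1856] q [ 0.15  0.64  0.8   1.39 -0.91  1.18  1.88] F [-0.2  0.4 -1.7] T [-0.22  0.57 -0.  ] g 15.7
rot [ 0.18 -0.19 -0.23] NUT-jaw in tool mm [57.  10.4 79.3] Ft [ 0.7 -0.5  1.5] Tt [ 0.56  0.24 -0.03]
tip [[329.89933339 186.56951366]] [[312.44972609 194.43357171]]
tip [[324.8598913  206.65464712]] [[323.13673536 205.78419905]]
end [[427.83831273 207.89343135]] [[372.60565433 150.78276003]]
```

View pics/c15.png

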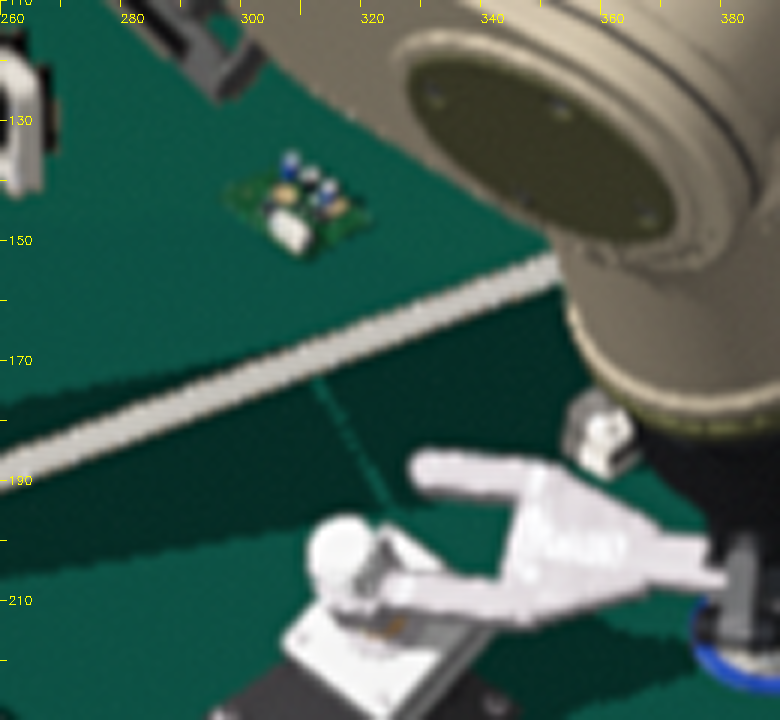

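View pics/c16.png

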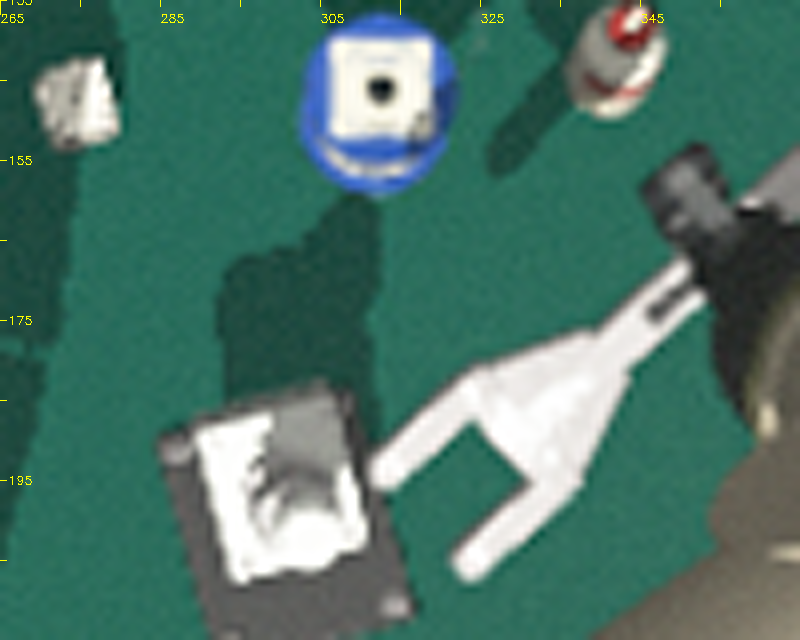

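Emit:
step_arm:
  motion:
    - [3,10,40,0,0,0.2]
    - [0,0,38,0,0,0]
    - [0,0,0,0,0,0]

```text
clock: 17.2
position: [0.6933, -0.4066, 0.1176]
ee_rot: [0.387, 0.896, 0.134, 0.172]
ft_force: [0.5, 0.2, -1.3]
grip_width: 0.181
```

Run:
```python
from h import *
ssp()
```

```text
t 17.2 p [ 0.6933 -0.4066  0.1176] q [ 0.13  0.73  0.75  1.4  -0.97  1.08  1.89] F [ 0.5  0.2 -1.3] T [-0.19  0.51 -0.03] g 15.5
rot [-0.    0.01 -0.2 ] NUT-jaw in tool mm [50.1 -6.2 -0.4] Ft [ 0.1 -0.1  1.4] Tt [0.51 0.2  0.01]
```

Emit:
step_arm:
  motion:
    - [0,-6.2,0,0,0,0.2]
    - [0,0,0,0,0,0]

```text
clock: 17.45
position: [0.6887, -0.4115, 0.1181]
ee_rot: [0.388, 0.895, 0.134, 0.173]
ft_force: [0.4, -0.2, -1.6]
grip_width: 0.181
```

Run:
```python
from h import *
ssp()
p,R,o=pose()
cv2.imwrite('pics/s11.png',manip.camera('scene'))
crop(0,'pics/s11.png',290,170,90,80,8,'pics/c17.png')
cv2.imwrite('pics/t11.png',manip.camera('top'))
crop(0,'pics/t11.png',270,150,80,70,9,'pics/c18.png')
```

```text
t 17.45 p [ 0.6887 -0.4115  0.1181] q [ 0.14  0.73  0.75  1.41 -0.97  1.08  1.89] F [ 0.4 -0.2 -1.6] T [-0.24  0.56  0.04] g 15.5
rot [-0.   -0.12 -0.02] NUT-jaw in tool mm [50.9 -0.8  2.1] Ft [-0.1 -0.5  1.6] Tt [ 0.56  0.23 -0.07]
```

View pics/c17.png

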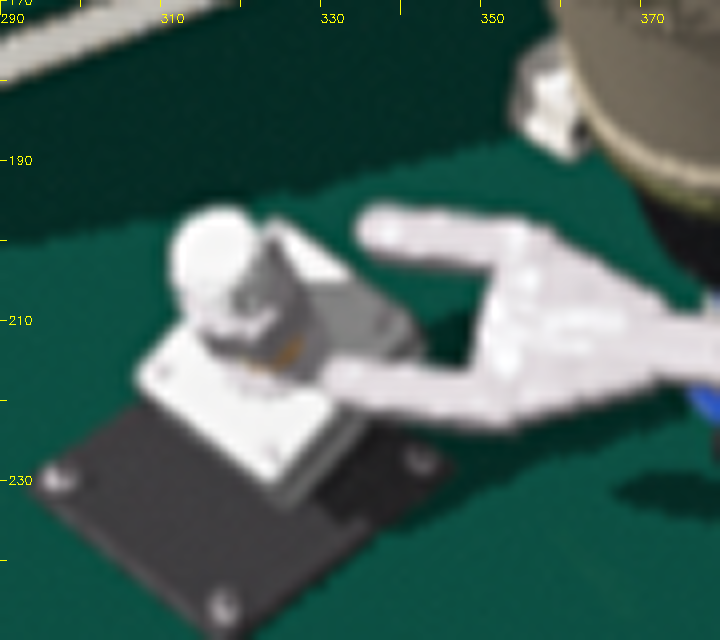

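View pics/c18.png

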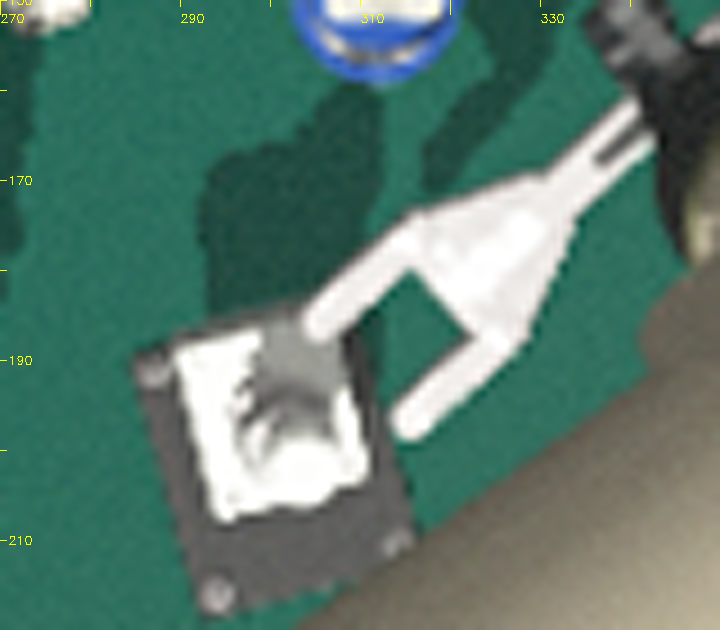

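Emit:
step_arm:
  motion:
    - [10,-0.8,2,0,0,0]
    - [5,0,0,0,0,0]

```text
clock: 17.8
position: [0.6796, -0.4006, 0.1143]
ee_rot: [0.388, 0.895, 0.134, 0.174]
ft_force: [-0.1, 1.5, -2.3]
grip_width: 0.179
```

Run:
```python
from h import *
ssp()
```

```text
t 17.8 p [ 0.6796 -0.4006  0.1143] q [ 0.11  0.7   0.75  1.46 -0.97  1.06  1.91] F [-0.1  1.5 -2.3] T [-0.24  0.6   0.01] g 15.3
rot [-0.06 -0.25 -0.06] NUT-jaw in tool mm [36.2 -0.5  0.9] Ft [1.7 0.1 2.2] Tt [ 0.59  0.25 -0.05]
```

Emit:
step_arm:
  motion:
    - [5,-0.5,0.5,0,0.2,0]
    - [5,0,0,0,0,0]

```text
clock: 18.05
position: [0.6725, -0.3927, 0.1117]
ee_rot: [0.388, 0.895, 0.135, 0.172]
ft_force: [0.5, -0.4, -1.7]
grip_width: 0.183
```

Run:
```python
from h import *
ssp()
```

```text
t 18.05 p [ 0.6725 -0.3927  0.1117] q [ 0.1   0.68  0.76  1.49 -0.97  1.05  1.91] F [ 0.5 -0.4 -1.7] T [-0.32  0.57  0.01] g 15.6
rot [-0.08 -0.04 -0.06] NUT-jaw in tool mm [25.3 -0.1  1.2] Ft [-0.3 -0.6  1.7] Tt [ 0.63  0.17 -0.08]
```

Emit:
step_arm:
  motion:
    - [5,0,0.5,0,0,0]

```text
clock: 18.18
position: [0.6693, -0.3888, 0.1102]
ee_rot: [0.388, 0.895, 0.135, 0.173]
ft_force: [-0.3, 0.6, -1.5]
grip_width: 0.178
```

Run:
```python
from h import *
ssp()
```

```text
t 18.18 p [ 0.6693 -0.3888  0.1102] q [ 0.09  0.68  0.76  1.51 -0.97  1.04  1.92] F [-0.3  0.6 -1.5] T [-0.27  0.48  0.03] g 15.2
rot [-0.08 -0.05 -0.06] NUT-jaw in tool mm [20.  -0.1  0.7] Ft [ 0.9 -0.4  1.3] Tt [ 0.53  0.15 -0.09]
```

Emit:
step_arm:
  motion:
    - [5,0,0,0,0,0]

```text
clock: 18.3
position: [0.6659, -0.3848, 0.109]
ee_rot: [0.388, 0.895, 0.135, 0.172]
ft_force: [0.1, 0.0, -2.1]
grip_width: 0.183
```

Run:
```python
from h import *
ssp()
```

```text
t 18.3 p [ 0.6659 -0.3848  0.109 ] q [ 0.09  0.67  0.76  1.52 -0.97  1.03  1.92] F [ 0.1  0.  -2.1] T [-0.19  0.48  0.05] g 15.6
rot [-0.08 -0.04 -0.06] NUT-jaw in tool mm [14.6 -0.1  0.6] Ft [ 0.4 -0.7  2. ] Tt [ 0.47  0.21 -0.07]
```

Run:
```python
from h import *
cv2.imwrite('pics/s12.png',manip.camera('scene'))
crop(0,'pics/s12.png',290,180,70,60,10,'pics/c19.png')
cv2.imwrite('pics/t12.png',manip.camera('top'))
crop(0,'pics/t12.png',270,160,70,60,10,'pics/c20.png')
```

```text
(no output)
```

View pics/c19.png

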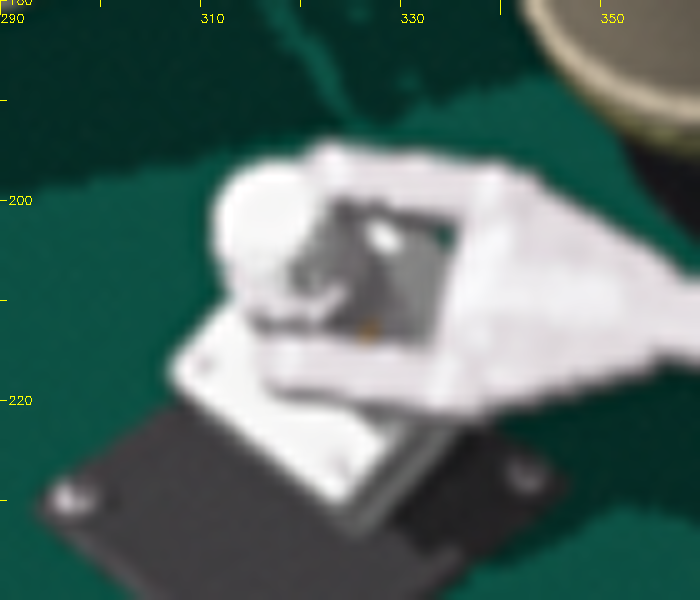

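View pics/c20.png

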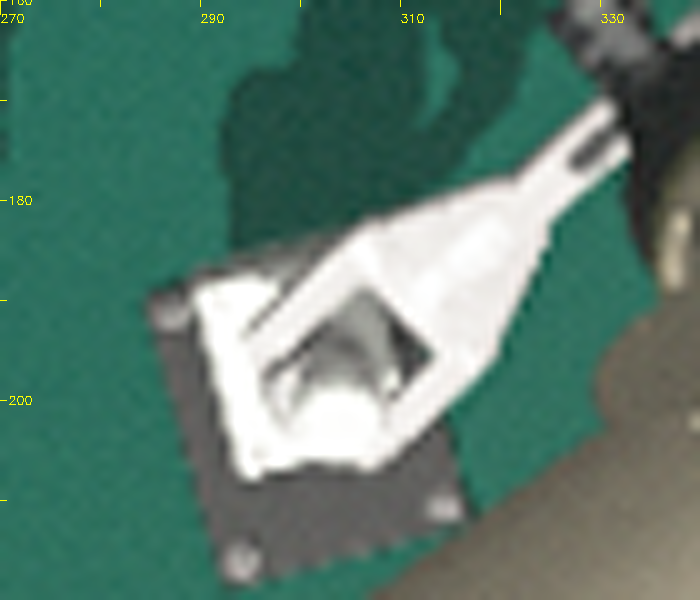

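```bash
cat > ov.py <<'E'
from h import *
def overlay(n,src,x0,y0,w,h,k,out,phi=-66.7,off=.120,dz=-.004):
    p,R,o=pose()
    im=cv2.imread(src)[y0:y0+h,x0:x0+w];im=cv2.resize(im,None,fx=k,fy=k,interpolation=cv2.INTER_CUBIC)
    def D(P,col,cl=True):
        q=((proj(n,np.array(P))-[x0,y0]+.5)*k).astype(int);cv2.polylines(im,[q],cl,col,1)
    m=nutR(phi).as_matrix()
    for hh,c in((.011,(255,0,0)),(-.011,(255,128,0))):
        D([NUT+AX*hh+.0185*(np.cos(a)*m[:,0]+np.sin(a)*m[:,1]) for a in np.radians(np.arange(0,360,60))],c)
    t=np.radians(np.arange(0,360,12))
    for hh,r,c in((.011,.0125,(0,200,0)),(.034,.0125,(0,200,0)),(-.011,.011,(0,100,200)),(-.030,.011,(0,100,200)),(-.03,.0175,(255,0,255))):
        D([NUT+AX*hh+r*(np.cos(a)*m[:,0]+np.sin(a)*m[:,1]) for a in t],c)
    s=R.as_matrix();c=spj(R,p,off,dz)
    for z,col in((-.006,(0,0,255)),(.006,(0,255,255))):
        D([c+x*s[:,0]+y*s[:,1]+z*s[:,2] for x,y in((.0185,.0234),(.0145,.0168),(-.0223,.0168),(-.0223,-.0168),(.0145,-.0168),(.0185,-.0234),(.0145,-.03),(-.02,-.03),(-.055,-.009),(-.055,.009),(-.02,.03),(.0145,.03))],col)
    cv2.imwrite(out,im)
E
python3 - <<'E'
from ov import *
overlay('scene','pics/s12.png',290,180,70,60,10,'pics/o1.png')
overlay('top','pics/t12.png',270,160,70,60,10,'pics/o2.png')
E
```

```text
(no output)
```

View pics/o1.png

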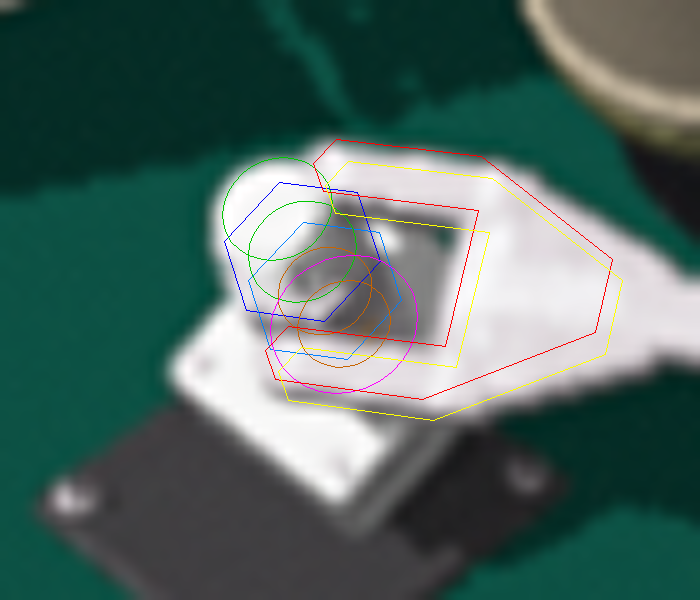

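View pics/o2.png

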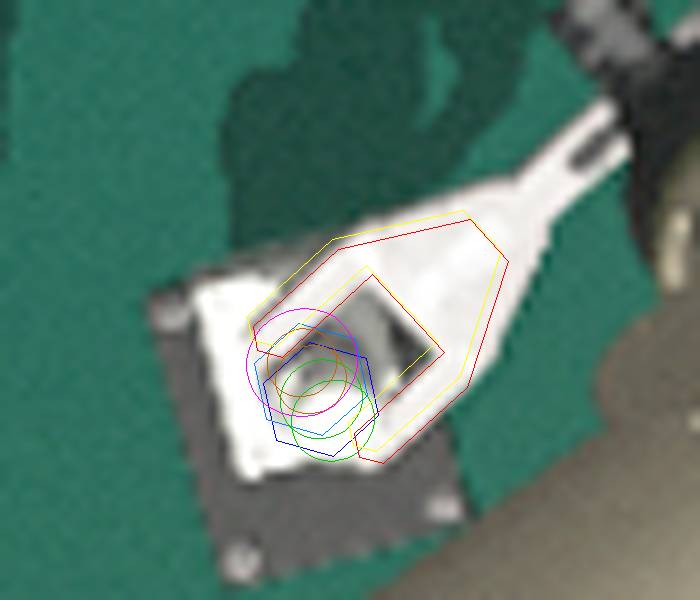

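Emit:
step_arm:
  motion:
    - [5,0,0,0,0,0]

```text
clock: 18.52
position: [0.6626, -0.381, 0.108]
ee_rot: [0.388, 0.895, 0.135, 0.172]
ft_force: [0.2, 0.1, -2.3]
grip_width: 0.182
```

Run:
```python
from h import *
ssp()
```

```text
t 18.52 p [ 0.6626 -0.381   0.108 ] q [ 0.08  0.66  0.76  1.54 -0.96  1.02  1.92] F [ 0.2  0.1 -2.3] T [-0.21  0.49 -0.01] g 15.5
rot [-0.08 -0.04 -0.06] NUT-jaw in tool mm [ 9.5 -0.1  0.7] Ft [ 0.4 -0.7  2.2] Tt [ 0.5   0.18 -0.03]
```

Emit:
step_arm:
  motion:
    - [5,0,0,0,0,0]

```text
clock: 18.65
position: [0.6592, -0.377, 0.1069]
ee_rot: [0.388, 0.895, 0.135, 0.172]
ft_force: [-1.1, -0.5, -2.8]
grip_width: 0.179
```

Run:
```python
from h import *
ssp()
```

```text
t 18.65 p [ 0.6592 -0.377   0.1069] q [ 0.07  0.65  0.76  1.56 -0.96  1.01  1.92] F [-1.1 -0.5 -2.8] T [-0.21  0.59 -0.02] g 15.3
rot [-0.08 -0.03 -0.06] NUT-jaw in tool mm [ 4.1 -0.1  0.7] Ft [ 1.  -2.1  2. ] Tt [ 0.58  0.25 -0.  ]
```

Emit:
step_arm:
  motion:
    - [3.5,0,0,0,0,0]

```text
clock: 18.77
position: [0.6567, -0.3742, 0.1061]
ee_rot: [0.388, 0.895, 0.135, 0.172]
ft_force: [-0.1, 0.2, -2.2]
grip_width: 0.179
```

Run:
```python
from h import *
ssp()
p,R,o=pose()
# arc rows: rotate about AX axis by -d (clockwise) about NUT : +tool z
for dd in(6,8):
    Rr=R*Rot.from_rotvec([0,0,np.radians(dd)])
    rel=R.inv().apply(NUT-p); rn=rel-Rot.from_rotvec([0,0,np.radians(dd)]).apply(rel)
    print(dd,(rn*1000).round(2))
cv2.imwrite('pics/s13.png',manip.camera('scene'))
from ov import *
overlay('scene','pics/s13.png',290,180,70,60,10,'pics/o3.png')
```

```text
t 18.77 p [ 0.6567 -0.3742  0.1061] q [ 0.07  0.64  0.76  1.57 -0.96  1.01  1.93] F [-0.1  0.2 -2.2] T [-0.3   0.53 -0.  ] g 15.3
rot [-0.08 -0.03 -0.06] NUT-jaw in tool mm [ 0.3 -0.2  0.7] Ft [ 0.7 -0.8  1.9] Tt [ 0.58  0.16 -0.06]
6 [  0.64 -12.58  -0.  ]
8 [  1.15 -16.75  -0.  ]
```

View pics/o3.png

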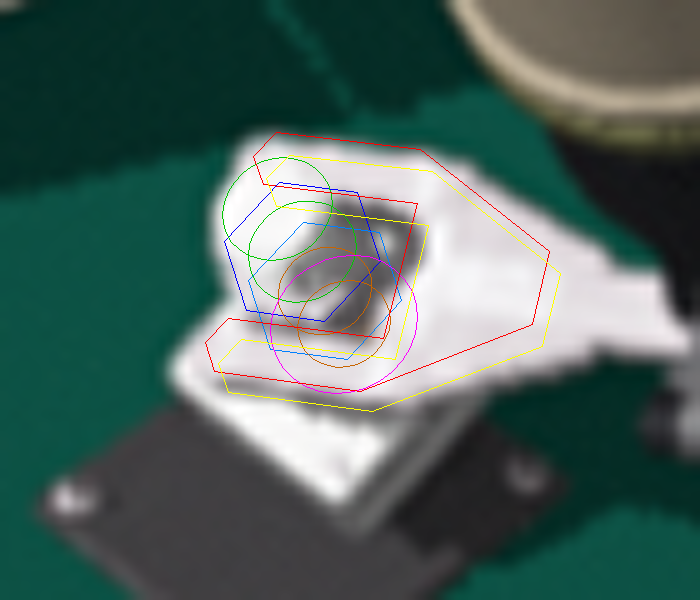

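Emit:
step_arm:
  motion:
    - [0.6,-12.6,0,0,0,6]
    - [0.6,-12.6,0,0,0,6]

```text
clock: 19.08
position: [0.639, -0.3887, 0.0965]
ee_rot: [0.48, 0.849, 0.152, 0.157]
ft_force: [0.6, 1.7, -2.1]
grip_width: 0.179
```

Run:
```python
from h import *
ssp()
```

```text
t 19.07 p [ 0.639  -0.3887  0.0965] q [ 0.08  0.65  0.79  1.59 -1.    1.02  1.78] F [ 0.6  1.7 -2.1] T [-0.23  0.51  0.54] g 15.3
rot [-0.1  -0.06 12.1 ] NUT-jaw in tool mm [ 0.3 -0.8  0.8] Ft [1.4 0.4 2.4] Tt [ 0.49  0.3  -0.53]
```

Emit:
step_arm:
  motion:
    - [0.6,-13,0,0,0,6]
    - [0.6,-13,0,0,0,6]

```text
clock: 19.32
position: [0.6181, -0.3992, 0.0858]
ee_rot: [0.568, 0.793, 0.169, 0.141]
ft_force: [0.6, 0.5, -1.5]
grip_width: 0.179
```

Run:
```python
from h import *
ssp()
```

```text
t 19.32 p [ 0.6181 -0.3992  0.0858] q [ 0.08  0.66  0.82  1.62 -1.03  1.03  1.62] F [ 0.6  0.5 -1.5] T [-0.15  0.49  0.52] g 15.3
rot [-0.15 -0.07 24.36] NUT-jaw in tool mm [ 0.4 -0.8  0.9] Ft [0.3 0.1 1.6] Tt [ 0.49  0.24 -0.48]
```

Emit:
step_arm:
  motion:
    - [0.6,-13,0,0,0,6]
    - [0.6,-13,0,0,0,6]

```text
clock: 19.58
position: [0.5954, -0.4044, 0.0748]
ee_rot: [0.65, 0.728, 0.183, 0.122]
ft_force: [0.8, 2.1, -1.1]
grip_width: 0.186
```

Run:
```python
from h import *
ssp()
cv2.imwrite('pics/s14.png',manip.camera('scene'))
from ov import *
overlay('scene','pics/s14.png',290,180,70,60,10,'pics/o4.png')
```

```text
t 19.57 p [ 0.5954 -0.4044  0.0748] q [ 0.08  0.66  0.84  1.67 -1.07  1.03  1.47] F [ 0.8  2.1 -1.1] T [-0.21  0.34  0.48] g 15.9
rot [-0.21 -0.08 36.64] NUT-jaw in tool mm [ 0.5 -0.7  0.9] Ft [1.9 0.5 1.5] Tt [ 0.39  0.04 -0.49]
```

View pics/o4.png

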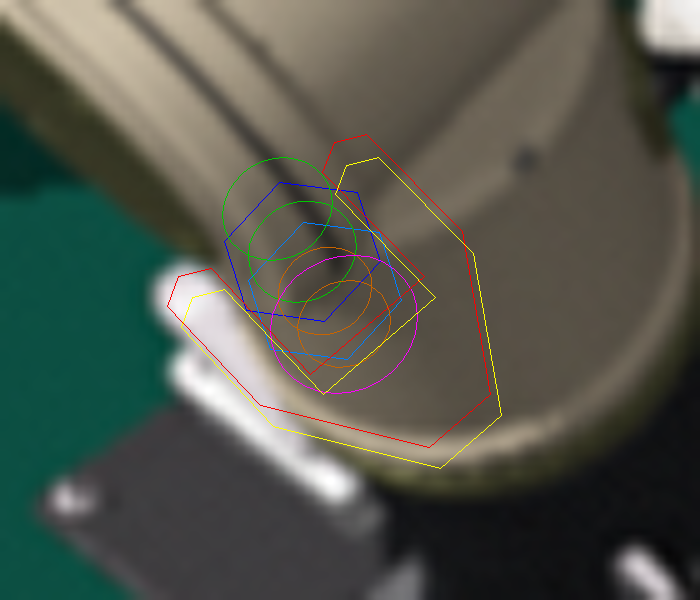

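Emit:
step_arm:
  motion:
    - [0.4,-8.5,0,0,0,4]

```text
clock: 19.75
position: [0.5868, -0.405, 0.0709]
ee_rot: [0.677, 0.702, 0.187, 0.115]
ft_force: [2.4, -1.4, -1.6]
grip_width: 0.183
```

Run:
```python
from h import *
ssp()
```

```text
t 19.75 p [ 0.5868 -0.405   0.0709] q [ 0.08  0.66  0.85  1.69 -1.08  1.02  1.42] F [ 2.4 -1.4 -1.6] T [-0.4   0.15  0.15] g 15.6
rot [-0.21 -0.09 40.97] NUT-jaw in tool mm [ 0.6 -0.4  1. ] Ft [-1.6  1.5  2.3] Tt [ 0.19 -0.3  -0.29]
```

Emit:
step_arm:
  motion:
    - [0.4,-8.5,0,0,0,4]

```text
clock: 19.88
position: [0.5794, -0.4049, 0.0677]
ee_rot: [0.701, 0.678, 0.191, 0.109]
ft_force: [0.3, -0.0, -2.6]
grip_width: 0.181
```

Run:
```python
from h import *
ssp()
```

```text
t 19.88 p [ 0.5794 -0.4049  0.0677] q [ 0.08  0.66  0.86  1.71 -1.09  1.02  1.37] F [ 0.3 -0.  -2.6] T [-0.6   0.45  0.36] g 15.4
rot [-0.24 -0.14 44.95] NUT-jaw in tool mm [ 0.6 -0.8  1.1] Ft [-0.3 -0.8  2.5] Tt [ 0.49 -0.42 -0.53]
```

Emit:
step_arm:
  motion:
    - [0.4,-8.5,0,0,0,4]

```text
clock: 20.0
position: [0.5719, -0.4043, 0.0645]
ee_rot: [0.724, 0.654, 0.195, 0.103]
ft_force: [0.6, -0.8, -2.3]
grip_width: 0.18
```

Run:
```python
from h import *
ssp()
```

```text
t 20.0 p [ 0.5719 -0.4043  0.0645] q [ 0.07  0.66  0.87  1.72 -1.1   1.02  1.32] F [ 0.6 -0.8 -2.3] T [-0.6   0.6   0.37] g 15.4
rot [-0.24 -0.18 48.92] NUT-jaw in tool mm [ 0.6 -0.9  1.2] Ft [-1.1 -0.3  2.3] Tt [ 0.6  -0.47 -0.52]
```

Emit:
step_arm:
  motion:
    - [0.4,-8.5,0,0,0,4]

```text
clock: 20.12
position: [0.5649, -0.4029, 0.0616]
ee_rot: [0.746, 0.628, 0.198, 0.096]
ft_force: [3.6, 0.4, -1.2]
grip_width: 0.18
```

Run:
```python
from h import *
ssp()
```

```text
t 20.12 p [ 0.5649 -0.4029  0.0616] q [ 0.07  0.66  0.88  1.74 -1.11  1.02  1.27] F [ 3.6  0.4 -1.2] T [-0.54 -0.12  0.5 ] g 15.4
rot [-0.29 -0.21 52.87] NUT-jaw in tool mm [ 0.3 -1.4  1.2] Ft [0.7 2.7 2.6] Tt [-0.1  -0.27 -0.69]
```

Emit:
step_arm:
  motion:
    - [0.4,-8.5,0,0,0,4]

```text
clock: 20.25
position: [0.5585, -0.4008, 0.059]
ee_rot: [0.767, 0.602, 0.202, 0.09]
ft_force: [4.5, -0.4, -0.4]
grip_width: 0.181
```

Run:
```python
from h import *
ssp()
```

```text
t 20.25 p [ 0.5585 -0.4008  0.059 ] q [ 0.06  0.65  0.89  1.76 -1.12  1.01  1.22] F [ 4.5 -0.4 -0.4] T [-0.92 -0.3   0.69] g 15.4
rot [-0.38 -0.26 56.76] NUT-jaw in tool mm [-0.4 -2.5  1.4] Ft [0.4 3.9 2.2] Tt [-0.33 -0.48 -1.04]
```

Run:
```python
from h import *
p,R,o=pose()
Rt=nutR(-66.7+46);m=Rt.as_matrix()
t=NUT-.1195*m[:,0]+.005*m[:,2]
for r in plan(t,Rt,2):print(r)
```

```text
[1.1, 9.9, 1.3, 0.22, 0.04, -5.38]
[0.2, 10.0, 1.3, 0.22, 0.04, -5.38]
```

Emit:
step_arm:
  motion:
    - [0.5,10,0,0.2,0,-5.4]
    - [0,10,0,0.2,0,-5.4]
    - [0,0,0,0,0,0]

```text
clock: 20.62
position: [0.5773, -0.4035, 0.0669]
ee_rot: [0.704, 0.676, 0.19, 0.106]
ft_force: [0.4, -1.1, -2.3]
grip_width: 0.18
```

Run:
```python
from h import *
ssp()
```

```text
t 20.62 p [ 0.5773 -0.4035  0.0669] q [ 0.07  0.66  0.87  1.71 -1.08  1.02  1.36] F [ 0.4 -1.1 -2.3] T [-0.4   0.33 -0.14] g 15.4
rot [ 3.000e-02 -0.000e+00  4.543e+01] NUT-jaw in tool mm [-0.8  0.6  1.1] Ft [-1.4 -0.5  2.1] Tt [ 0.3  -0.44 -0.  ]
```

Emit:
step_arm:
  motion:
    - [-6,0,0,0,0,0]
    - [-8,0,0,0,0,0]

```text
clock: 20.88
position: [0.58, -0.4036, 0.0628]
ee_rot: [0.701, 0.678, 0.198, 0.097]
ft_force: [-1.1, 27.5, 4.4]
grip_width: 0.176
```

Run:
```python
from h import *
ssp()
```

```text
t 20.88 p [ 0.58   -0.4036  0.0628] q [ 0.1   0.68  0.85  1.69 -1.09  1.05  1.37] F [-1.1 27.5  4.4] T [5.2  0.19 2.63] g 15.0
rot [-0.4   1.49 45.28] NUT-jaw in tool mm [ 0.   0.1 -0.6] Ft [27.8 -0.9 -0.8] Tt [ 0.58  5.79 -0.22]
```

Run:
```python
from ov import *
cv2.imwrite('pics/s15.png',manip.camera('scene'));cv2.imwrite('pics/t15.png',manip.camera('top'))
overlay('top','pics/t15.png',265,160,75,60,10,'pics/o6.png',phi=-66.7+45)
crop(0,'pics/s15.png',270,130,120,130,5,'pics/c21.png')
```

```text
(no output)
```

View pics/c21.png

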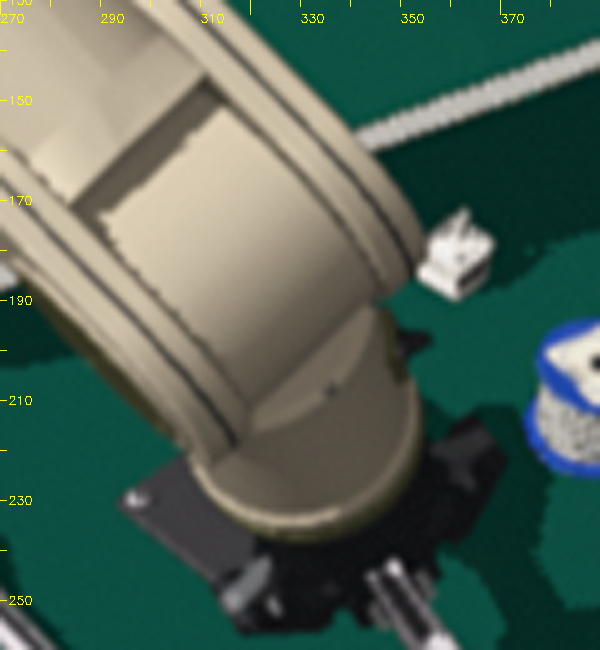

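View pics/o6.png

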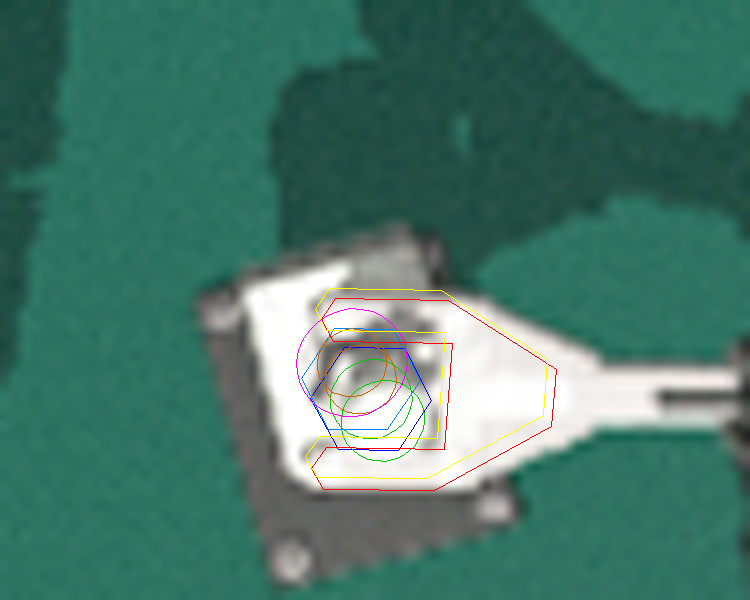

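Emit:
step_arm:
  motion:
    - [0,0,0,0,-1.5,0]
    - [0,0,0,0,0,0]

```text
clock: 21.22
position: [0.5789, -0.407, 0.0632]
ee_rot: [0.705, 0.675, 0.187, 0.108]
ft_force: [-0.5, 3.0, 0.9]
grip_width: 0.178
```

Run:
```python
from h import *
ssp()
```

```text
t 21.23 p [ 0.5789 -0.407   0.0632] q [ 0.08  0.67  0.87  1.7  -1.09  1.02  1.36] F [-0.5  3.   0.9] T [0.69 0.51 0.51] g 15.2
rot [ 0.31 -0.36 45.49] NUT-jaw in tool mm [ 3.2  0.2 -3.4] Ft [ 3.1 -0.3 -0.7] Tt [ 0.58  0.8  -0.13]
```

Emit:
step_arm:
  motion:
    - [0,0,-3.5,0,0.3,0]
    - [0,0,0,0,0,0]

```text
clock: 21.48
position: [0.5772, -0.4072, 0.0664]
ee_rot: [0.705, 0.675, 0.189, 0.106]
ft_force: [1.7, 1.6, -2.3]
grip_width: 0.184
```

Run:
```python
from h import *
ssp()
```

```text
t 21.48 p [ 0.5772 -0.4072  0.0664] q [ 0.08  0.67  0.87  1.7  -1.08  1.03  1.36] F [ 1.7  1.6 -2.3] T [-0.33  0.53 -0.02] g 15.7
rot [ 0.2  -0.05 45.54] NUT-jaw in tool mm [3.1 0.4 0.9] Ft [1.3 0.5 3. ] Tt [ 0.52 -0.34 -0.06]
```

Emit:
step_arm:
  motion:
    - [-3,0,0,0,0,0]

```text
clock: 21.6
position: [0.5778, -0.4075, 0.0654]
ee_rot: [0.704, 0.676, 0.19, 0.104]
ft_force: [0.6, 12.6, -1.0]
grip_width: 0.18
```

Run:
```python
from h import *
ssp()
```

```text
t 21.6 p [ 0.5778 -0.4075  0.0654] q [ 0.08  0.67  0.86  1.7  -1.09  1.03  1.36] F [ 0.6 12.6 -1. ] T [1.9  0.4  1.02] g 15.3
rot [ 0.11  0.25 45.49] NUT-jaw in tool mm [3.5 0.3 0.4] Ft [12.4 -0.7  2.6] Tt [ 0.56  2.12 -0.1 ]
```

Emit:
step_arm:
  motion:
    - [0,6.3,-0.5,0,-0.2,-3]
    - [0,0,0,0,0,0]

```text
clock: 21.85
position: [0.5835, -0.4083, 0.0682]
ee_rot: [0.686, 0.695, 0.186, 0.111]
ft_force: [-0.2, -0.2, -1.4]
grip_width: 0.181
```

Run:
```python
from h import *
ssp()
```

```text
t 21.85 p [ 0.5835 -0.4083  0.0682] q [ 0.09  0.67  0.86  1.68 -1.08  1.03  1.4 ] F [-0.2 -0.2 -1.4] T [-0.21  0.61  0.03] g 15.5
rot [2.100e-01 4.000e-02 4.238e+01] NUT-jaw in tool mm [3.9 0.6 0.2] Ft [-0.4 -0.7  1.1] Tt [ 0.62 -0.18 -0.04]
```

Emit:
step_arm:
  motion:
    - [-3,0,0,0,0,0]

```text
clock: 21.98
position: [0.5834, -0.4118, 0.068]
ee_rot: [0.686, 0.694, 0.186, 0.111]
ft_force: [-0.3, -0.1, -1.5]
grip_width: 0.18
```

Run:
```python
from h import *
ssp()
```

```text
t 21.98 p [ 0.5834 -0.4118  0.068 ] q [ 0.09  0.68  0.86  1.68 -1.08  1.03  1.4 ] F [-0.3 -0.1 -1.5] T [-0.26  0.61 -0.  ] g 15.4
rot [2.200e-01 1.000e-02 4.242e+01] NUT-jaw in tool mm [7.4 0.7 0.4] Ft [-0.2 -0.9  1.3] Tt [ 0.61 -0.25 -0.04]
```

Emit:
step_arm:
  motion:
    - [-5,0,0,0,0,0]
    - [-6,0,0,0,0,0]

```text
clock: 22.22
position: [0.5835, -0.4239, 0.067]
ee_rot: [0.687, 0.694, 0.186, 0.111]
ft_force: [-0.1, -0.4, -0.7]
grip_width: 0.185
```

Run:
```python
from h import *
ssp()
```

```text
t 22.23 p [ 0.5835 -0.4239  0.067 ] q [ 0.12  0.69  0.85  1.65 -1.08  1.05  1.41] F [-0.1 -0.4 -0.7] T [-0.21  0.5  -0.03] g 15.8
rot [ 2.300e-01 -4.000e-02  4.248e+01] NUT-jaw in tool mm [19.6  0.8  0.6] Ft [-0.5 -0.4  0.5] Tt [ 0.5  -0.21 -0.  ]
```

Emit:
step_arm:
  motion:
    - [-8,0,0,0,0,0]
    - [-10,0,0,0,0,0]
    - [-14,0,0,0,0,0]
    - [0,0,0,0,0,0]

```text
clock: 22.72
position: [0.5836, -0.4599, 0.0632]
ee_rot: [0.687, 0.693, 0.185, 0.111]
ft_force: [0.1, -0.6, -1.7]
grip_width: 0.18
```

Run:
```python
from ov import *
ssp()
cv2.imwrite('pics/s16.png',manip.camera('scene'));cv2.imwrite('pics/t16.png',manip.camera('top'))
overlay('top','pics/t16.png',265,160,75,60,10,'pics/o7.png',phi=-66.7+42.5)
crop(0,'pics/s16.png',270,130,120,130,5,'pics/c22.png')
```

```text
t 22.73 p [ 0.5836 -0.4599  0.0632] q [ 0.19  0.75  0.84  1.58 -1.1   1.08  1.42] F [ 0.1 -0.6 -1.7] T [-0.24  0.58  0.04] g 15.4
rot [ 0.3  -0.12 42.57] NUT-jaw in tool mm [55.7  1.5  0.6] Ft [-0.8 -0.6  1.5] Tt [ 0.59 -0.21 -0.08]
```

View pics/c22.png

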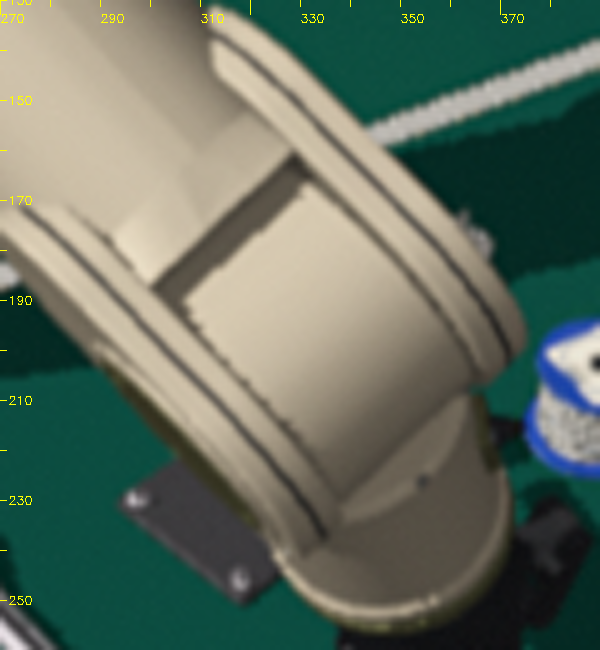

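View pics/o7.png

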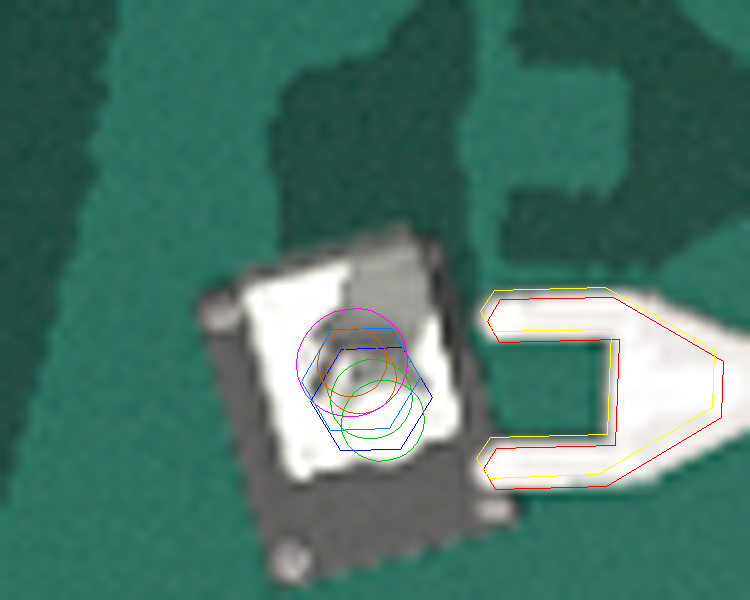

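Run:
```python
from h import *
p,R,o=pose()
p1=p-.12*R.as_matrix()[:,2];print(p1)
g=np.array([.448,-.004,.12]);Rg=frame([0,0,-1],[-.047,.999,0])
for r in plan(g,Rg,11,p1,R):print(r)
```

```text
[ 0.53511133 -0.47095046  0.17198757]
[42.0, -9.7, 5.5, 2.21, -0.5, -0.19]
[42.1, -9.3, 5.5, 2.21, -0.5, -0.19]
[42.1, -9.0, 5.5, 2.21, -0.5, -0.19]
[42.2, -8.6, 5.5, 2.21, -0.5, -0.19]
[42.3, -8.3, 5.4, 2.21, -0.5, -0.19]
[42.4, -7.9, 5.4, 2.21, -0.5, -0.19]
[42.4, -7.6, 5.3, 2.21, -0.5, -0.19]
[42.5, -7.3, 5.2, 2.21, -0.5, -0.19]
[42.6, -6.9, 5.1, 2.21, -0.5, -0.19]
[42.6, -6.6, 5.0, 2.21, -0.5, -0.19]
[42.7, -6.2, 4.9, 2.21, -0.5, -0.19]
```

Emit:
step_arm:
  motion:
    - [0,0,-30,0,0,0]
    - [0,0,-50,0,0,0]
    - [0,0,-50,0,0,0]
    - [0,0,-45,0,0,0]
    - [42,-8,4,2.2,-0.5,-0.2]
    - [42,-7,4,2.2,-0.5,-0.2]
    - [42,-7,4,2.2,-0.5,-0.2]
    - [42,-6,4,2.2,-0.5,-0.2]
    - [42,-6,4,2.2,-0.5,-0.2]
    - [42,-5,4,2.2,-0.5,-0.2]
    - [42,-5,4,2.2,-0.5,-0.2]
    - [42,-5,4,2.2,-0.5,-0.2]

```text
clock: 24.32
position: [0.4605, -0.1337, 0.2057]
ee_rot: [0.69, 0.721, 0.056, 0.028]
ft_force: [0.6, 0.9, -1.8]
grip_width: 0.184
```

Run:
```python
from h import *
st()
g=np.array([.448,-.004,.08]);Rg=frame([0,0,-1],[-.047,.999,0])
for r in plan(g,Rg,4):print(r)
```

```text
t 24.32 p [ 0.4605 -0.1337  0.2057] q [-0.82 -0.19  0.99  1.99  0.1   1.15  0.17] F [ 0.6  0.9 -1.8] T [-0.15  0.12  0.05] g 15.7
[31.3, -5.5, 32.2, 1.72, -0.54, -0.05]
[31.6, -4.5, 32.0, 1.72, -0.54, -0.05]
[31.9, -3.6, 31.9, 1.72, -0.54, -0.05]
[32.2, -2.6, 31.7, 1.72, -0.54, -0.05]
```

Emit:
step_arm:
  motion:
    - [31,-5,30,1.7,-0.5,0]
    - [32,-4,30,1.7,-0.5,0]
    - [32,-4,30,1.7,-0.5,0]
    - [32,-3,25,1.7,-0.5,0]
    - [0,0,0,0,0,0]

```text
clock: 24.95
position: [0.4459, 0.0061, 0.091]
ee_rot: [0.689, 0.725, 0.003, -0.003]
ft_force: [0.2, -0.5, -1.4]
grip_width: 0.179
```

Run:
```python
from h import *
st()
g=np.array([.448,-.004,.03]);Rg=frame([0,0,-1],[-.047,.999,0])
for r in plan(g,Rg,2):print(r)
cv2.imwrite('pics/s17.png',manip.camera('scene'))
crop(0,'pics/s17.png',170,120,170,130,4,'pics/c23.png')
```

```text
t 24.95 p [0.4459 0.0061 0.091 ] q [-0.96  0.08  0.89  2.11 -0.08  0.98  0.03] F [ 0.2 -0.5 -1.4] T [-0.17  0.08 -0.  ] g 15.3
[-5.4, 0.8, 30.5, 0.02, -0.27, 0.13]
[-5.2, 0.8, 30.5, 0.02, -0.27, 0.13]
```

View pics/c23.png

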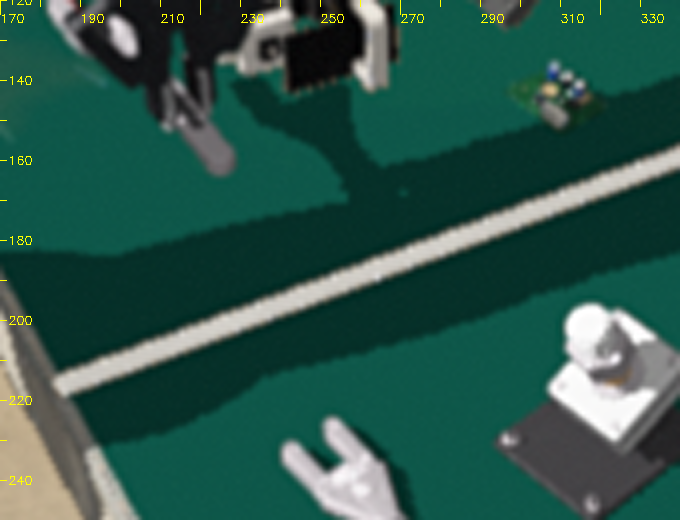

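Emit:
step_arm:
  motion:
    - [-5,1,30,0,-0.3,0.1]
    - [-5,1,30,0,-0.3,0.1]
    - [0,0,14,0,0,0]
    - [0,0,0,0,0,0]

```text
clock: 25.5
position: [0.452, -0.0068, 0.0195]
ee_rot: [0.692, 0.722, 0.005, 0.002]
ft_force: [-0.0, -0.5, -1.6]
grip_width: 0.185
```

Run:
```python
from h import *
st()
g=np.array([.448,-.004,.005]);Rg=frame([0,0,-1],[-.047,.999,0])
for r in plan(g,Rg,1):print(r)
```

```text
t 25.5 p [ 0.452  -0.0068  0.0195] q [-0.86  0.27  0.85  2.16 -0.28  0.81  0.21] F [-0.  -0.5 -1.6] T [-0.08  0.01  0.02] g 15.8
[2.9, -4.0, 14.5, 0.57, -0.16, -0.24]
```

Emit:
step_arm:
  motion:
    - [0,0,8,0.5,-0.2,0]
    - [0,0,4,0,0,0]
    - [0,0,2,0,0,0]

```text
clock: 25.88
position: [0.4538, -0.0068, 0.007]
ee_rot: [0.692, 0.722, 0.002, 0.001]
ft_force: [0.1, 0.0, -0.8]
grip_width: 0.182
```

Run:
```python
from h import *
st()
```

```text
t 25.88 p [ 0.4538 -0.0068  0.007 ] q [-0.83  0.31  0.83  2.16 -0.32  0.8   0.24] F [ 0.1  0.  -0.8] T [-0.1   0.01  0.07] g 15.5
```

Force along z is dropping, so some contact is beginning. I'll lower it a little more and then release.

Emit:
step_arm:
  motion:
    - [0,0,2.5,0,0,0]
    - [0,0,1,0,0,0]

```text
clock: 26.12
position: [0.454, -0.0066, 0.0035]
ee_rot: [0.692, 0.722, 0.002, 0.001]
ft_force: [0.0, -1.0, -1.2]
grip_width: 0.18
```

Run:
```python
from h import *
st()
```

```text
t 26.12 p [ 0.454  -0.0066  0.0035] q [-0.83  0.31  0.83  2.16 -0.33  0.79  0.25] F [ 0.  -1.  -1.2] T [-0.07  0.02  0.03] g 15.4
```

Emit:
step_arm:
  motion:
    - [0,0,1.5,0,0,0]
    - [0,0,0,0,0,0]

```text
clock: 26.38
position: [0.4541, -0.0066, 0.0021]
ee_rot: [0.692, 0.722, 0.002, 0.001]
ft_force: [-1.4, -0.2, 1.2]
grip_width: 0.182
```

Emit:
step_arm:
  motion:
    - [0,0,0,0,0,0]
    - [0,0,0,0,0,0]
    - [0,0,0,0,0,0]
  jaw: 45

```text
clock: 26.75
position: [0.4546, -0.0065, 0.0023]
ee_rot: [0.692, 0.722, 0.003, 0.001]
ft_force: [-1.2, -0.1, 0.0]
grip_width: 0.532
```

Emit:
step_arm:
  motion:
    - [0,0,-20,0,0,0]
    - [0,0,-50,0,0,0]
    - [0,0,-50,0,0,0]
    - [0,0,-50,0,0,0]
    - [0,-40,-30,0,0,0]
    - [0,-40,-30,0,0,0]
    - [0,0,0,0,0,0]

```text
clock: 27.62
position: [0.3744, -0.0103, 0.2374]
ee_rot: [0.693, 0.721, 0.004, 0.002]
ft_force: [0.5, 0.3, -0.2]
grip_width: 0.529
```

Run:
```python
from h import *
st()
cv2.imwrite('pics/s18.png',manip.camera('scene'))
cv2.imwrite('pics/t18.png',manip.camera('top'))
```

```text
t 27.62 p [ 0.3744 -0.0103  0.2374] q [-1.   -0.44  0.71  2.08  0.29  1.4  -0.35] F [ 0.5  0.3 -0.2] T [ 0.03 -0.07 -0.01] g 45.2
```

View pics/s18.png

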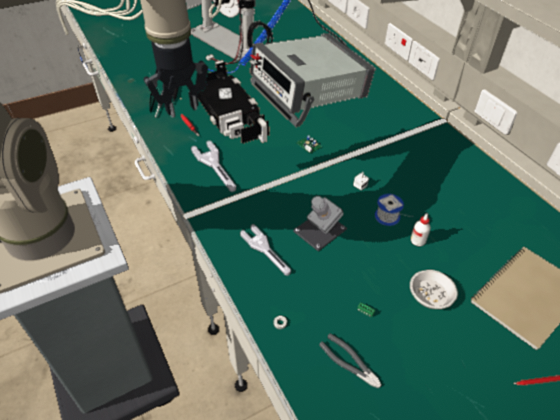

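View pics/t18.png

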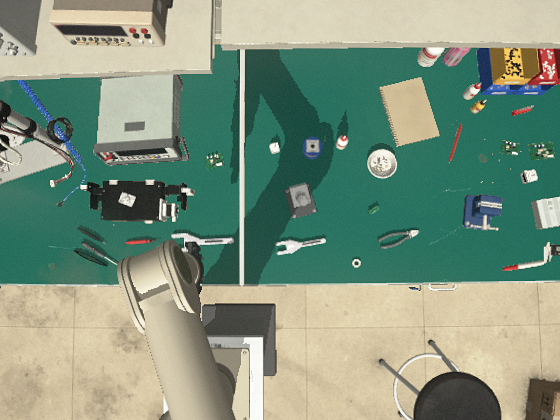

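Run:
```python
from ov import *
im=cv2.imread('pics/s18.png')[190:240,295:350];im=cv2.convertScaleAbs(im,alpha=1.6,beta=0)
cv2.imwrite('pics/c24.png',cv2.resize(im,None,fx=12,fy=12,interpolation=cv2.INTER_CUBIC))
```

```text
(no output)
```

View pics/c24.png

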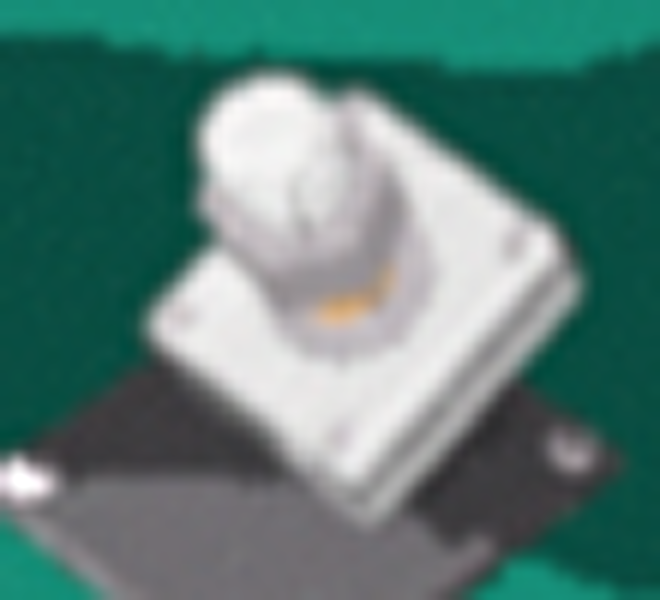

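Run:
```python
from h import *
base=cv2.imread('pics/c24.png')
outs=[]
for rot in(36,45):
    im=base.copy();m=nutR(-66.7+rot).as_matrix()
    q=lambda P:((proj('scene',np.array(P))-[295,190]+.5+[-.7,.3])*12).astype(int)
    A=np.radians(np.arange(0,360,60))
    lo=[NUT-.011*AX+.0185*(np.cos(a)*m[:,0]+np.sin(a)*m[:,1]) for a in A];hi=[x+.022*AX for x in lo]
    cv2.polylines(im,[q(lo)],True,(0,0,255),1);cv2.polylines(im,[q(hi)],True,(255,0,0),1)
    for a,b in zip(q(lo),q(hi)):cv2.line(im,tuple(map(int,a)),tuple(map(int,b)),(0,160,0),1)
    outs.append(im[40:400,120:480])
cv2.imwrite('pics/c25.png',np.hstack(outs))
```

```text
(no output)
```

View pics/c25.png

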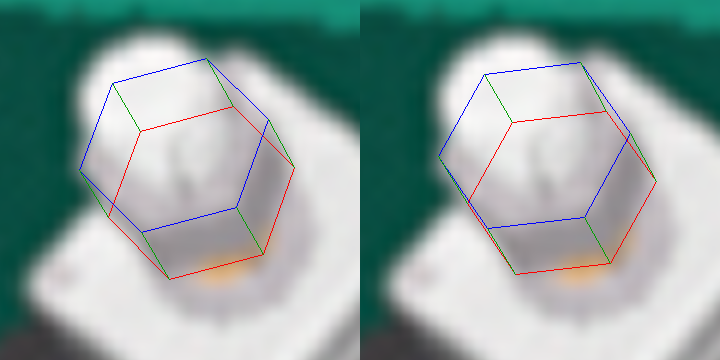

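Run:
```python
from workcell import manip
print(manip.hand_in())
```

```text
the job is handed in; nothing more can be done
None
```

The nut was run down finger-tight with the fingers, tightened to its stop with the larger spanner, and the spanner is back flat on the bench. I handed in at about 28 s of the 72 s; no verdict was reported.

- **Finger-tight:** turning the nut took about 0.13 N m until the resistance rose to about 0.5 N m, and I stopped there. I estimate this went about 0.1 rad past finger-tight, under the 0.25 rad limit.
- **Spanner:** the torque about the tool axis held at about 0.5 N m, then rose to about 1.0 N m. With the side force on the handle that is about 1.5 N m at the nut, so I took it as the stop.
- **Taking it off:** the first pull jammed, with up to 28 N on the wrist, and the spanner may have slipped 2–3 mm in the fingers. Turning it back about 3° freed it. I saw no clear loosening torque on the nut.
- **Last pictures:** the larger spanner lies flat near where it started, well clear of the box. The smaller spanner, block, bearing and pliers look unmoved; I judged this by eye.

The cameras are too coarse to read the nut's final angle to better than several degrees. That it is fully at the stop rests on the torque rise and the turned angles, about 0.1 rad with the fingers and 0.7 rad with the spanner, against a stop at 0.785 rad.

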